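# Drive the rivets that the sample calls for

### The job

The finished sample bracket lying right in front of the hand press shows today's version: the pin of one of its two push rivets is driven home, the other is left standing. Take every loose bracket from the right of the press, slide it under the ram so that the same rivet sits below the nose, and drive its pin fully home by pushing the press's black knob down (never with the gripper itself); leave the bracket's other pin standing, and lay the finished brackets flat, rivets up, in the steel tray on the left. Leave both samples and the other things on the bench where they are.

Things in the scene. Friction and masses are not known exactly. Their poses are not given: they have to be found in the camera images.
- press: blue hand press, fixed. Origin on the bench under the ram; +x to the column, z up. Steel bed: top at z 30 mm, x -122 to 42, 112 wide; casting under it x -123 to 117, 120 wide. Column 52 wide, front at x 67. Arm 32 wide, z 103 to 138, ends in a ram guide of 34 diameter, z 96 to 144. Ram below it 16 thick, below z 79 a nose 7 thick. Black knob on the ram: 44 across, flat top at z 185 when up
- nose (a point): centre of the flat lower end of the ram's 7 mm thick nose; moves with the ram. Ram up: z = 59 mm, 29 mm above the bed, so a bracket on the bed with standing pins passes under it with 7 mm to spare. To drive a pin it must enter the 12 mm bore of the collar, so be centred within about 2 mm
- ram (a joint): travel of ram and knob downwards, m: 0 up, 0.0205 at the stop. Spring return: 2 N to start, 7 N at the bottom, plus 6 N for a pin. On a bracket lying on the bed the nose meets a standing pin at 0.007 and has it home at 0.017
- tray: shallow sheet-steel tray for finished work, fixed on the left of the bench: 196 mm (x) by 226 mm (y), rim 19 mm high, walls and floor 3 mm. Origin: centre of the underside
- bracket_1: loose dark steel strap bracket (2 or 3 present, else None), 32 mm wide, 8 thick. Origin: centre of underside, midway between its two push rivets; z up on the rivet side. Round end at +x (72 mm out); fork end at -x (93 mm out; slot 12 mm wide, 23 deep). Rivets at x = +56 and -56 mm, y = 0: white collar 20 mm across, top 14 mm above the underside, bore 12, with an 8 mm black pin
- fork_pin_1 (a joint): how far the black pin at bracket_1's fork end is driven, m. 0: standing, its top 8 mm above the collar (22 mm above the bracket's underside); 0.010: home, 2 mm below the collar's rim. Stiff (6 N), stays where it is left. None: absent
- round_pin_1 (a joint): how far the black pin at bracket_1's round end is driven, m. 0: standing, its top 8 mm above the collar (22 mm above the bracket's underside); 0.010: home, 2 mm below the collar's rim. Stiff (6 N), stays where it is left. None: absent
- bracket_2: another loose bracket, same shape and axes as bracket_1 (all about 0.13 kg), lying flat to the right of the press; None: absent
- fork_pin_2 (a joint): how far the black pin at bracket_2's fork end is driven, m. 0: standing, its top 8 mm above the collar (22 mm above the bracket's underside); 0.010: home, 2 mm below the collar's rim. Stiff (6 N), stays where it is left. None: absent
- round_pin_2 (a joint): how far the black pin at bracket_2's round end is driven, m. 0: standing, its top 8 mm above the collar (22 mm above the bracket's underside); 0.010: home, 2 mm below the collar's rim. Stiff (6 N), stays where it is left. None: absent
- bracket_3: another loose bracket, same shape and axes as bracket_1 (all about 0.13 kg), lying flat to the right of the press; None: absent
- fork_pin_3 (a joint): how far the black pin at bracket_3's fork end is driven, m. 0: standing, its top 8 mm above the collar (22 mm above the bracket's underside); 0.010: home, 2 mm below the collar's rim. Stiff (6 N), stays where it is left. None: absent
- round_pin_3 (a joint): how far the black pin at bracket_3's round end is driven, m. 0: standing, its top 8 mm above the collar (22 mm above the bracket's underside); 0.010: home, 2 mm below the collar's rim. Stiff (6 N), stays where it is left. None: absent
- sample_fork: finished sample: shape, size, axes and origin as bracket_1, rigid, pin at the fork end driven home, pin at the round end standing. Loose. One of the two samples lies crosswise in front of the press (0.15 to 0.21 m from its origin, towards the robot): today's version. The other is put away at the left behind the tray, over 0.4 m from the press
- sample_round: finished sample: shape, size, axes and origin as bracket_1, rigid, pin at the round end driven home, pin at the fork end standing. Loose. One of the two samples lies crosswise in front of the press (0.15 to 0.21 m from its origin, towards the robot): today's version. The other is put away at the left behind the tray, over 0.4 m from the press
- bearing_1: bystander: loose ball bearing, 52 mm across, 15 mm high
- bolt_1: bystander: loose M20 bolt standing on its head, 77 mm high
- nut_1: bystander: loose M20 nut, 33 mm across, 16 mm high

How it is judged:
By the outcome, as a careful person would: the job done as asked, in the order asked, and still so for the second after the job is handed in, with the robot touching nothing.
Of bracket_1, bracket_2, bracket_3 only 2 to 3 are there at a start; the rules pass over those that are not, and their reading is None.
At some moment in a run one of bracket_1, bracket_2, bracket_3 may be knocked a few centimetres aside while the robot is not near it.
Once in a run the grip may slacken for a moment while it holds something.
It also fails if it takes over 210 s, if anything falls off the work surface, if the arm or the gripper's body presses on something with over 40 N, if the wrist force passes 120 N, or if a joint passes its speed limit or range.

### The arm

A 6-joint arm with a two-finger parallel gripper is mounted at the origin on a cart in front of the work surface, level with it; the furniture and walls round the work are solid. World frame = base frame: x ahead of the robot, y to its left, z up, the work surface at z = 0. Lengths are in m, angles in rad, forces in N, time in s.
With the tool pointing down it reaches from about 0.35 to 0.975 m from the base axis. Payload 4.9 kg.
Tool frame: the origin (TCP) lies midway between the tips of the shut fingers; the grasp point (between the pads) lies 19 mm behind it; z points along the fingers, y is the line along which they close (so a half turn about z gives the same grasp; the last joint's range is limited). The gripper opens to 85 mm and grips with 20 to 120 N. Pads are 22 mm wide; open, the fingers measure 114 mm over their backs; the gripper's body (76 mm by 85 mm) begins 54 mm behind the grasp point. The pads swing forward as they close: fully open they stand 13 mm farther back than shut.
Start: joints at [1.13, 0.053, 1.613, -0, 1.476, -0.119], TCP at [0.198, 0.593, 0.198] pointing down, gripper open.
Joint ranges: [-3.01, 3.01], [-1.01, 2.22], [0.06, 2.58], [-1.02, 4.17], [0.09, 2.62], [-3.14, 3.14]. Speed limits (rad/s): [2.57, 2.57, 3.14, 3.14, 3.14, 3.14].

### API

Orientations are given as a unit quaternion [w, x, y, z].
In Python, from plant import * gives the robot as it stands.
- The arm moves only by the tool jog_arm, never from a script. Its argument "targets" is a list of rows, each a list of 3 entries, a list of its own where there are three numbers: the shift along the tool's x, y, z in units of 25 mm (1.0 is 25 mm), then the turn, a rotation vector about the tool's x, y, z in units of 8 degrees (1.0 is 8 degrees), then the opening in per cent of the stroke, from 0 (shut) to 100 (fully open). A call has 1 to 8 rows; each row is the pose to reach, as a shift and turn from the pose commanded when the call began, along the tool's axes at that moment; what a row does not reach only later rows make up. A row lasts 1/8 s, in which the tool goes at most 62.5 mm and 10.7 degrees, less where a joint would pass 70% of its speed; a pose out of reach is approached as far as the arm can. A call with a gripper value outside its range is refused whole. The fingers move at their own pace and stop on an object; the grip force is fixed at half the most. Time passes only in rows, so rows that repeat a pose let the fingers close. It gives the time, the measured TCP pose, the force, the opening and the grip force at its end, in the units of the state.
- state(): the state, without advancing time (a new reading comes with each control period).
- grab_frame(name): name is "side" or "top" or "wrist"; returns (picture, depth): 480x640x3 uint8, red, green, blue; 480x640 float32, m along the optical axis (not along the pixel's ray), 0 where there is no reading.
- camera_params(name): a dict with "fovy" (degrees; the focal length in pixels is half the picture's height over the tangent of half this angle, whatever the lens; pixels are square), "cx", "cy" (the principal point, pixels), "dist" ([k1, k2, p1, p2, k3] as OpenCV has them; the pictures are not rectified), "rvec" (rotation vector, rad) and "tvec" (3), from world to camera coordinates, as OpenCV has them; the wrist camera has in their place "hand_eye" (4x4, takes a point from camera to tool coordinates, whose origin is the TCP and whose axes are the flange's). Camera axes: x right, y down, z forward; pixel columns grow to the right and rows downward; lengths in m; the calibration is good to about 2 mm. A picture is of the moment at which its call begins: read the wrist's pose just before it. camera_params takes no time and is no camera call.
- job_done(): hands the job in; it is judged then, once.
The state is a dict: "time": time; "joint_pos": joint angles; "joint_vel": joint speeds; "joint_efforts": joint torques, N m; "tool_pos": TCP position; "tool_rot": TCP orientation; "contact_force": force on the tool from outside, world axes, zero at the start; "ft_torque": the same for the moment, N m; "gripper_width": opening from 0.0 (shut) to 1.0 (fully open); "grasp_force": force on a finger pad.
Only numpy, scipy, OpenCV 4.12 (cv2) and the standard library are available. Lean on these libraries where they do the work, as an engineer would, in place of code of your own. Each camera call takes 0.05 s, during which the arm holds its last target. There are 200 camera calls.

## Working session

There is one attempt and no reset: what is moved stays moved. The work goes in short steps, Python scripts to look and compute and a tool call to move; the robot and the scene stay as the last step left them, time stands still between calls to the robot, and variables do not carry over. Pictures are saved under pics/ and viewed, at most 14 in all, crops included, and the job is handed in when it is done.

Besides the shell and the picture viewer there is one more tool, called after "Request:" as name(argument=value, ...), one argument or row to a line, values as JSON. jog_arm: Moves the arm, as the interface text tells. Its arguments: {"type":"object","properties":{"targets":{"type":"array"}},"required":["targets"]}

```bash
ls; mkdir -p pics; cat > h.py <<'E'
from plant import *
import numpy as np, cv2
from scipy.spatial.transform import Rotation as R
def K(p):
    f=240/np.tan(np.radians(p["fovy"])/2)
    return np.array([[f,0,p["cx"]],[0,f,p["cy"]],[0,0,1]])
def toolpose(s=None):
    s=s or state(); q=s["tool_rot"]
    T=np.eye(4);T[:3,:3]=R.from_quat([q[1],q[2],q[3],q[0]]).as_matrix();T[:3,3]=s["tool_pos"];return T
def campose(name,T=None):
    p=camera_params(name)
    if name=="wrist": return T@np.array(p["hand_eye"])
    C=np.eye(4);Rm=cv2.Rodrigues(np.array(p["rvec"],float))[0]
    C[:3,:3]=Rm.T;C[:3,3]=-Rm.T@np.array(p["tvec"],float).ravel();return C
def und(name,uv):
    p=camera_params(name)
    return cv2.undistortPoints(np.array(uv,float).reshape(-1,1,2),K(p),np.array(p["dist"],float)).reshape(-1,2)
def onplane(name,uv,z,T=None):
    C=campose(name,T);d=np.c_[und(name,uv),np.ones(len(np.atleast_2d(uv)))]@C[:3,:3].T
    return C[:3,3]+d*((z-C[2,3])/d[:,2])[:,None]
def bydepth(name,uv,dep,T=None):
    C=campose(name,T);n=und(name,uv);uv=np.round(np.atleast_2d(uv)).astype(int)
    z=np.array([np.median(dep[v-1:v+2,u-1:u+2]) for u,v in uv])
    return (np.c_[n,np.ones(len(n))]*z[:,None])@C[:3,:3].T+C[:3,3]
def grab(name,fn):
    T=toolpose();im,d=grab_frame(name)
    cv2.imwrite(f"pics/{fn}.png",im[:,:,::-1]);np.savez(f"pics/{fn}.npz",d=d,T=T,im=im);return im,d,T
E
python3 - <<'E'
from h import *
s=state();print({k:np.round(v,3).tolist() for k,v in s.items()})
for n in("top","side"):
    grab(n,n+"0");print(n,np.round(campose(n),3).tolist(),camera_params(n)["fovy"])
p=camera_params("wrist");print(p)
E
```

```text
pics
{'time': 0.0, 'joint_pos': [1.13, 0.053, 1.614, 0.0, 1.476, -0.119], 'joint_vel': [-0.001, 0.001, 0.0, -0.0, 0.002, 0.0], 'joint_efforts': [-0.002, -39.368, -37.017, -0.0, 0.007, -0.0], 'tool_pos': [0.197, 0.592, 0.197], 'tool_rot': [-0.0, 0.16, 0.987, -0.001], 'contact_force': [0.395, -0.261, -0.021], 'ft_torque': [0.013, 0.006, -0.007], 'grasp_force': 0.0, 'gripper_width': 0.998}
top [[-0.007, -0.996, 0.089, 0.413], [-1.0, 0.007, 0.001, 0.075], [-0.001, -0.089, -0.996, 1.618], [0.0, 0.0, 0.0, 1.0]] 46.15921095937318
side [[0.979, -0.165, 0.121, 0.444], [-0.205, -0.798, 0.567, -0.443], [0.004, -0.579, -0.815, 0.849], [0.0, 0.0, 0.0, 1.0]] 57.847252939382486
{'fovy': 61.365308337256614, 'cx': 321.5075571683262, 'cy': 242.7626681480554, 'dist': array([0.02516706, 0.        , 0.        , 0.        , 0.        ]), 'hand_eye': array([[-4.27616091e-04, -9.62871286e-01, -2.69960558e-01,
         6.80856967e-02],
       [ 9.99999886e-01, -4.68646229e-04,  8.75311378e-05,
         6.51186092e-04],
       [-2.10797217e-04, -2.69960490e-01,  9.62871377e-01,
        -1.75815031e-01],
       [ 0.00000000e+00,  0.00000000e+00,  0.00000000e+00,
         1.00000000e+00]])}
```

View pics/top0.png

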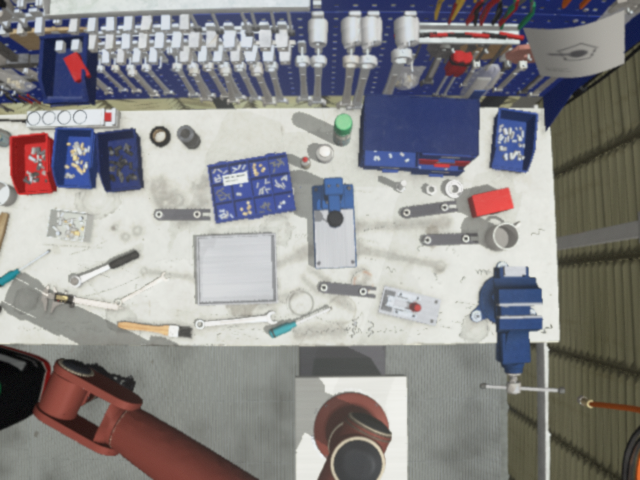

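View pics/side0.png

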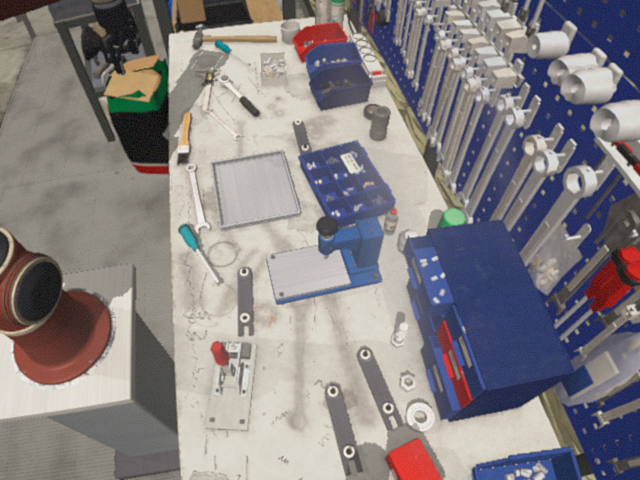

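```bash
python3 - <<'E'
import cv2,numpy as np
s=cv2.imread("pics/side0.png");t=cv2.imread("pics/top0.png")
def c(im,x,y,w,h,k):return cv2.resize(im[y:y+h,x:x+w],None,fx=k,fy=k,interpolation=cv2.INTER_CUBIC)
m=np.zeros((600,800,3),np.uint8)
m[:400,:200]=c(s,225,255,50,100,4)
m[:600,200:600]=c(s,320,335,100,150,4)
m[400:,:200]=c(t,312,275,70,70,3)[:200,:200]
m[:300,600:]=c(s,310,205,50,75,4)
m[300:600,600:]=c(t,310,195,50,75,4)
cv2.imwrite("pics/m0.png",m)
E
```

```text
Traceback (most recent call last):
ValueError: could not broadcast input array from shape (580,400,3) into shape (600,400,3)
```

```bash
python3 - <<'E'
import cv2,numpy as np
s=cv2.imread("pics/side0.png");t=cv2.imread("pics/top0.png")
def c(im,x,y,w,h,k):return cv2.resize(im[y:y+h,x:x+w],None,fx=k,fy=k,interpolation=cv2.INTER_CUBIC)
m=np.zeros((600,800,3),np.uint8)
m[:400,:200]=c(s,225,255,50,100,4)
m[:580,200:600]=c(s,320,335,100,145,4)
m[400:,:200]=c(t,312,275,70,70,3)[:200,:200]
m[:300,600:]=c(s,310,205,50,75,4)
m[300:600,600:]=c(t,310,195,50,75,4)
cv2.imwrite("pics/m0.png",m)
E
```

```text
(no output)
```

View pics/m0.png

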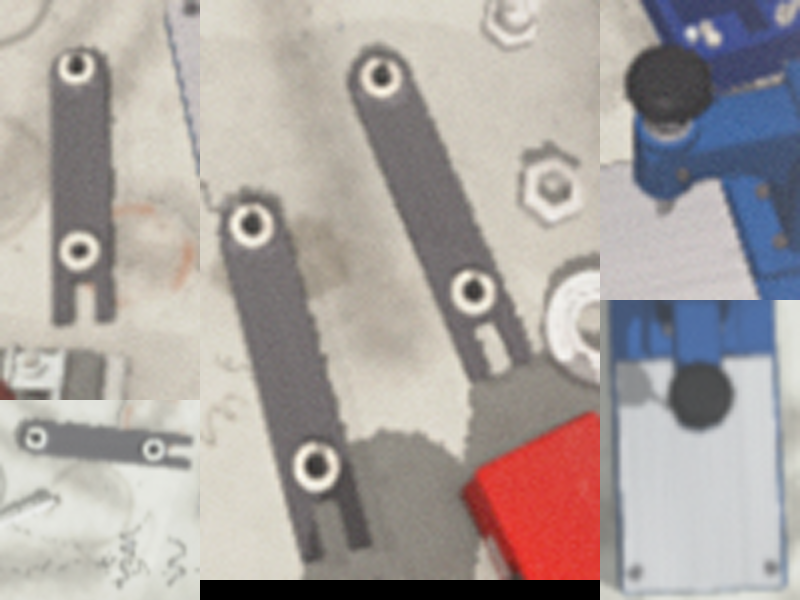

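```bash
python3 - <<'E'
from h import *
d=np.load("pics/side0.npz")["d"];dt=np.load("pics/top0.npz")["d"]
names=["Ar","Af","Br","Bf","Sr","Sf"]
side=[(365.2,354),(388.2,408),(333,391),(349,451.5),(244,271.8),(244.8,317.5)]
top=[(405,212),(449,207),(426,239),(470,239),(324,287.7),(363.3,291.3)]
a=onplane("side",side,.014);b=onplane("top",top,.014);c=bydepth("side",side,d)
C1,C2=campose("side"),campose("top")
for i,n in enumerate(names):
    d1=a[i]-C1[:3,3];d2=b[i]-C2[:3,3]
    st=np.linalg.lstsq(np.c_[d1,-d2],C2[:3,3]-C1[:3,3],rcond=None)[0]
    print(n,a[i].round(4),b[i].round(4),c[i].round(4),"tri",(C1[:3,3]+d1*st[0]).round(4))
# press: screws & knob in top crop
print(onplane("top",[(319,338-0.0)],.03))
scr=[(310+35/4,195+272/4),(310+171/4,195+267/4)]
print("screws",onplane("top",scr,.03))
print("knob",onplane("top",[(310+101/4,195+96/4)],.185), "side",onplane("side",[(310+68/4,205+72/4)],.185))
# bed corners side
print("bed front corners side",onplane("side",[(269,267),(277,297)],.03))
print("tray corners top",onplane("top",[(195,236),(272,234),(276,301),(199,303)],.019))
p=bydepth("side",[(300,275),(330,285),(255,190),(240,200)],d);print(p.round(3))
E
```

```text
Ar [ 0.6166 -0.1662  0.014 ] [ 0.6178 -0.161   0.014 ] [ 0.6155 -0.168   0.0193] tri [ 0.6188 -0.1626  0.0031]
Af [ 0.6304 -0.2777  0.014 ] [ 0.6316 -0.2891  0.014 ] [ 0.6288 -0.2792  0.0214] tri [ 0.6249 -0.2827  0.0388]
Br [ 0.5367 -0.2246  0.014 ] [ 0.5394 -0.2199  0.014 ] [ 0.5359 -0.2262  0.0204] tri [ 0.5379 -0.2217  0.0031]
Bf [ 0.5395 -0.3366  0.014 ] [ 0.5384 -0.3476  0.014 ] [ 0.5388 -0.3375  0.0208] tri [ 0.5363 -0.3402  0.0422]
Sr [0.4033 0.0727 0.014 ] [0.403  0.0735 0.014 ] [0.4034 0.0708 0.0171] tri [0.4032 0.0735 0.0127]
Sf [ 0.3914 -0.0384  0.014 ] [ 0.3919 -0.0379  0.014 ] [ 0.3913 -0.0377  0.0126] tri [ 0.3914 -0.038   0.0133]
[[0.26281392 0.08857109 0.03      ]]
screws [[ 0.47259999  0.08783347  0.03      ]
 [ 0.47539764 -0.00806446  0.03      ]]
knob [[0.57908285 0.043602   0.185     ]] side [[0.58064256 0.04317297 0.185     ]]
bed front corners side [[ 0.4597038   0.06400346  0.03      ]
 [ 0.46497435 -0.01270835  0.03      ]]
tray corners top [[0.55252608 0.44216657 0.019     ]
 [0.55664063 0.2207677  0.019     ]
 [0.36637197 0.20952358 0.019     ]
 [0.36145709 0.42880543 0.019     ]]
[[ 0.523  0.03   0.031]
 [ 0.581 -0.007  0.03 ]
 [ 0.46   0.317  0.005]
 [ 0.418  0.292  0.004]]
```

```bash
cat >> h.py <<'E'
def go(p,yaw,T=None,tilt=None):
    "tool down, tool x at world angle yaw (deg)"
    T=toolpose() if T is None else T;a=np.radians(yaw)
    Rt=np.c_[[np.cos(a),np.sin(a),0],[np.sin(a),-np.cos(a),0],[0,0,-1]]
    sh=T[:3,:3].T@(np.array(p)-T[:3,3])/.025;r=R.from_matrix(T[:3,:3].T@Rt).as_rotvec()/np.radians(8)
    print("shift",sh.round(3).tolist(),"turn",r.round(3).tolist())
    G=np.eye(4);G[:3,:3]=Rt;G[:3,3]=p;return G
E
python3 - <<'E'
from h import *
T=toolpose()
G=go([.2,.55,.33],161.6,T)
G=go([.62,.043,.33],181.7,T)
go([.58,-.32,.25],95,G)
E
```

```text
shift [-0.633, -1.584, -5.325] turn [-0.013, -0.002, -0.005]
shift [-22.985, -15.509, -5.305] turn [-0.013, -0.004, -2.517]
shift [2.03, -14.466, 3.2] turn [0.0, 0.0, 10.837]
```

Request:
jog_arm(
  targets=[
    [[0, 0, -5.3], [0, 0, 0], 100],
    [[0, 0, -5.3], [0, 0, 0], 100],
    [[0, 0, -5.3], [0, 0, 0], 100],
    [[-23, -15.5, -5.3], [0, 0, -2.5], 100],
    [[-23, -15.5, -5.3], [0, 0, -2.5], 100],
    [[-23, -15.5, -5.3], [0, 0, -2.5], 100],
    [[-23, -15.5, -5.3], [0, 0, -2.5], 100],
    [[-23, -15.5, -5.3], [0, 0, -2.5], 100],
  ],
)

```text
time: 1.1
tool_pos: [0.3879, 0.3445, 0.3289]
tool_rot: [-0.001, -0.014, 1.0, -0.001]
contact_force: [0.7, 0.6, 0.9]
gripper_width: 1.002
grasp_force: 0.0
```

Request:
jog_arm(
  targets=[
    [[0, 0, 0], [0, 0, 0], 100],
  ],
)

```text
time: 1.23
tool_pos: [0.3892, 0.3433, 0.3288]
tool_rot: [-0.001, -0.01, 1.0, -0.001]
contact_force: [-0.6, 0.5, 0.4]
gripper_width: 0.997
grasp_force: 0.0
```

```bash
python3 - <<'E'
from h import *
s=state();print(s["tool_pos"],s["time"])
G=go([.62,.043,.33],181.7)
E
```

```text
[0.38916776 0.34329533 0.32882727] 1.225
shift [-8.983, -12.2, -0.04] turn [-0.012, -0.011, -0.065]
```

Request:
jog_arm(
  targets=[
    [[-9, -12.2, 0], [0, 0, 0], 100],
    [[-9, -12.2, 0], [0, 0, 0], 100],
    [[-9, -12.2, 0], [0, 0, 0], 100],
    [[-9, -12.2, 0], [0, 0, 0], 100],
    [[-9, -12.2, 0], [0, 0, 0], 100],
    [[-9, -12.2, 0], [0, 0, 0], 100],
    [[-9, -12.2, 0], [0, 0, 0], 100],
    [[-9, -12.2, 0], [0, 0, 0], 100],
  ],
)

```text
time: 2.22
tool_pos: [0.6203, 0.0487, 0.3292]
tool_rot: [-0.001, -0.014, 1.0, 0.0]
contact_force: [-0.5, 0.9, -0.2]
gripper_width: 1.003
grasp_force: 0.0
```

```bash
python3 - <<'E'
from h import *
s=state();print(s["tool_pos"],s["time"])
im,d,T=grab("wrist","w0")
cv2.imwrite("pics/w0b.png",cv2.resize(im[:,:,::-1],(800,600),interpolation=cv2.INTER_CUBIC))
G=go([.58,-.32,.25],95)
E
```

```text
[0.62034339 0.04866001 0.32915188] 2.225
shift [2.026, -14.718, 3.182] turn [-0.003, -0.011, 10.832]
```

View pics/w0b.png

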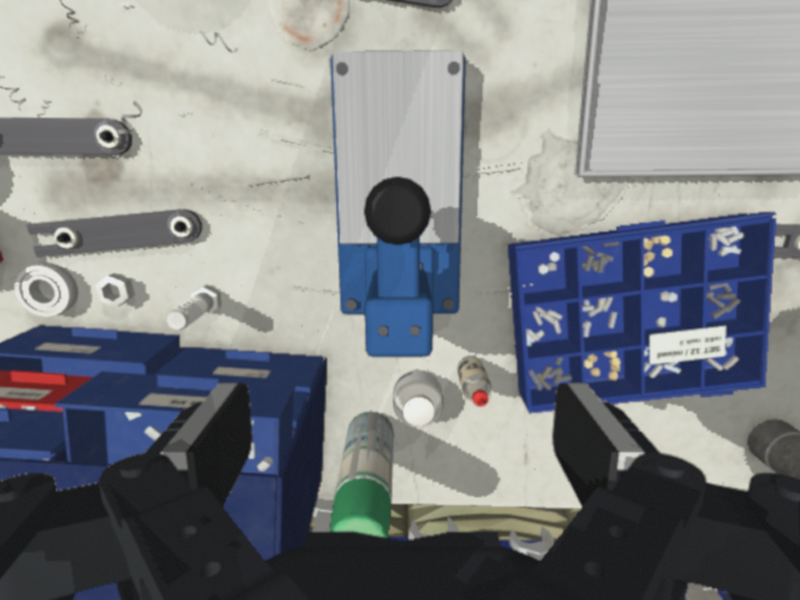

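```bash
python3 - <<'E'
from h import *
f=np.load("pics/w0.npz");T=f["T"];d=f["d"]
def m(n,pts,z):
    pts=np.array(pts)/1.25
    print(n,onplane("wrist",pts,z,T).round(4).tolist(),"dep",bydepth("wrist",pts,d,T).round(4).tolist())
m("screws",[(342,68),(453,68)],.03)
m("bed corners front",[(331,52),(465,51)],.03)
m("bed rear",[(338,243),(459,242)],.03)
m("knob",[(397,211)],.185)
m("A r,f",[(182,226),(65,238)],.014)
m("B r",[(109,136)],.014)
m("tray",[(582,175)],.019)
# knob circle by depth
C=campose("wrist",T);v,u=np.mgrid[100:300,250:400];uv=np.c_[u.ravel(),v.ravel()]
P=bydepth("wrist",uv,d,T)
k=P[(P[:,2]>.178)&(P[:,2]<.195)]
print("knob pts",len(k),k.mean(0),(k.max(0)+k.min(0))/2,np.ptp(k,0))
E
```

```text
screws [[0.4764, -0.006, 0.03], [0.4738, 0.0893, 0.03]] dep [[0.4765, -0.006, 0.0303], [0.4739, 0.0893, 0.0304]]
bed corners front [[0.4643, -0.0153, 0.03], [0.4604, 0.0988, 0.03]] dep [[0.4586, -0.0193, -0.0006], [0.4543, 0.1022, -0.0015]]
bed rear [[0.6274, -0.0107, 0.03], [0.6233, 0.1034, 0.03]] dep [[0.6296, -0.0124, 0.0157], [0.6251, 0.1048, 0.018]]
knob [[0.582, 0.0452, 0.185]] dep [[0.582, 0.0452, 0.1848]]
A r,f [[0.6178, -0.1622, 0.014], [0.6328, -0.2745, 0.014]] dep [[0.6172, -0.1603, 0.0185], [0.6321, -0.2716, 0.0184]]
B r [[0.5379, -0.2205, 0.014]] dep [[0.538, -0.2192, 0.0165]]
tray [[0.5597, 0.215, 0.019]] dep [[0.5597, 0.2153, 0.018]]
knob pts 2255 [0.58178053 0.04516581 0.18360471] [0.58265368 0.04509368 0.18195128] [0.04168664 0.04228693 0.00779857]
```

Request:
jog_arm(
  targets=[
    [[0, -7, 0], [0, 0, 1], 100],
    [[2, -14.7, 0], [0, 0, 10.8], 100],
    [[2, -14.7, 0], [0, 0, 10.8], 100],
    [[2, -14.7, 3.2], [0, 0, 10.8], 100],
    [[2, -14.7, 3.2], [0, 0, 10.8], 100],
    [[2, -14.7, 3.2], [0, 0, 10.8], 100],
    [[2, -14.7, 3.2], [0, 0, 10.8], 100],
    [[2, -14.7, 3.2], [0, 0, 10.8], 100],
  ],
)

```text
time: 3.28
tool_pos: [0.5803, -0.32, 0.2492]
tool_rot: [-0.001, 0.656, 0.755, 0.0]
contact_force: [1.0, 0.6, 0.5]
gripper_width: 0.999
grasp_force: 0.0
```

Request:
jog_arm(
  targets=[
    [[0, 0, 0], [0, 0, 0], 100],
  ],
)

```text
time: 3.4
tool_pos: [0.5811, -0.3193, 0.2506]
tool_rot: [0.0, 0.652, 0.758, 0.0]
contact_force: [0.3, 0.0, -0.3]
gripper_width: 0.999
grasp_force: 0.0
```

```bash
python3 - <<'E'
from h import *
s=state();print(s["tool_pos"],s["time"])
im,d,T=grab("wrist","w1")
cv2.imwrite("pics/w1b.png",cv2.resize(im[:,:,::-1],(800,600),interpolation=cv2.INTER_CUBIC))
go([.58,-.32,.25],95)
E
```

```text
[ 0.5810878  -0.31932091  0.25063536] 3.4
shift [-0.018, -0.051, 0.035] turn [0.004, 0.001, 0.458]
```

View pics/w1b.png

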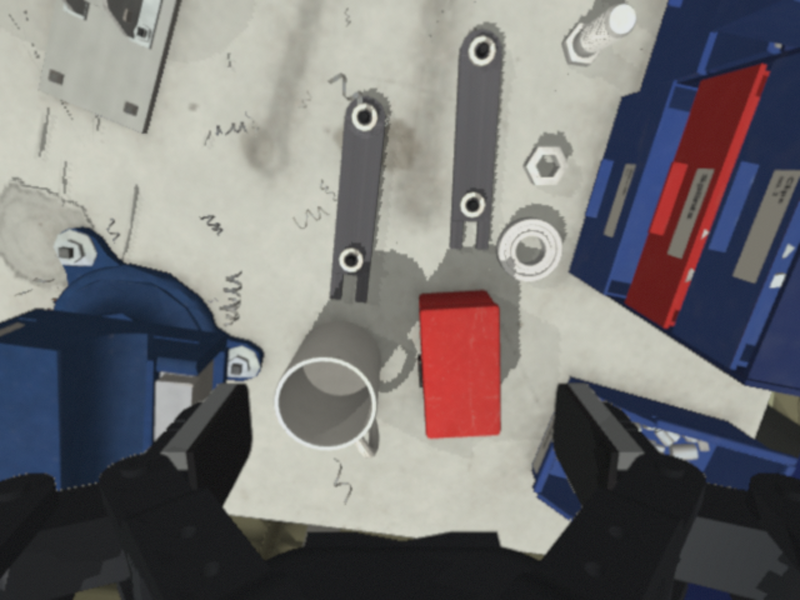

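```bash
python3 - <<'E'
from h import *
f=np.load("pics/w1.npz");T=f["T"];d=f["d"]
pts=np.array([(482,50),(473,205),(364,116),(350,260)])/1.25
P=onplane("wrist",pts,.014,T);print(P.round(4).tolist(),bydepth("wrist",pts,d,T).round(4).tolist())
for i in (0,2):
    ax=(P[i]-P[i+1]);L=np.linalg.norm(ax);ax/=L;c=(P[i]+P[i+1])/2;yaw=np.degrees(np.arctan2(ax[1],ax[0]))
    g=c+.024*ax;print("L",L,"c",c,"yaw",yaw,"grasp",g)
g=c+.024*ax
G=go([g[0],g[1],.06],yaw,T)
E
```

```text
[[0.6184, -0.1643, 0.014], [0.633, -0.2757, 0.014], [0.538, -0.2224, 0.014], [0.5409, -0.3348, 0.014]] [[0.6175, -0.1659, 0.0218], [0.6319, -0.2752, 0.0216], [0.5386, -0.2229, 0.0216], [0.5414, -0.3332, 0.0218]]
L 0.11238550680800086 c [ 0.62570035 -0.21996456  0.014     ] yaw 97.49320723529952 grasp [ 0.62257054 -0.19616951  0.014     ]
L 0.1124456756026252 c [ 0.53941542 -0.27855716  0.014     ] yaw 91.46675048196236 grasp [ 0.5388011  -0.25456503  0.014     ]
shift [2.813, -1.288, 7.625] turn [0.003, -0.001, 0.891]
```

Request:
jog_arm(
  targets=[
    [[2.81, -1.29, 3], [0, 0, 0.89], 60],
    [[2.81, -1.29, 5], [0, 0, 0.89], 60],
    [[2.81, -1.29, 7.6], [0, 0, 0.89], 60],
    [[2.81, -1.29, 7.6], [0, 0, 0.89], 60],
    [[2.81, -1.29, 7.6], [0, 0, 0.89], 60],
  ],
)

```text
time: 4.08
tool_pos: [0.5369, -0.2538, 0.0579]
tool_rot: [-0.003, 0.698, 0.716, -0.0]
contact_force: [-0.5, 0.4, 0.5]
gripper_width: 0.599
grasp_force: 0.0
```

```bash
python3 - <<'E'
from h import *
s=state();print(s["tool_pos"],s["time"])
grab("side","s1")
go([.5388,-.254,.003],91.4)
E
```

```text
[ 0.53689802 -0.2537887   0.05789925] 4.075
shift [0.046, 0.01, 2.298] turn [-0.004, -0.003, 0.002]
```

Request:
jog_arm(
  targets=[
    [[0, 0, 1.2], [0, 0, 0], 60],
    [[0, 0, 2.2], [0, 0, 0], 60],
    [[0, 0, 2.2], [0, 0, 0], 60],
    [[0, 0, 2.2], [0, 0, 0], 30],
    [[0, 0, 2.2], [0, 0, 0], 30],
    [[0, 0, 2.2], [0, 0, 0], 20],
    [[0, 0, 2.2], [0, 0, 0], 20],
    [[0, 0, 2.2], [0, 0, 0], 20],
  ],
)

```text
time: 5.12
tool_pos: [0.5385, -0.2562, 0.0055]
tool_rot: [0.0, 0.699, 0.715, -0.0]
contact_force: [0.7, -0.1, 0.1]
gripper_width: 0.196
grasp_force: 0.0
```

```bash
python3 - <<'E'
from h import *
im,_,_=grab("side","s2");w,_,T=grab("wrist","w2")
m=np.zeros((600,800,3),np.uint8)
m[:480,:400]=cv2.resize(im[320:480,300:433],(400,480))
m[:300,400:]=cv2.resize(w,(400,300)); 
cv2.imwrite("pics/m2.png",m[:,:,::-1])
E
```

```text
(no output)
```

View pics/m2.png

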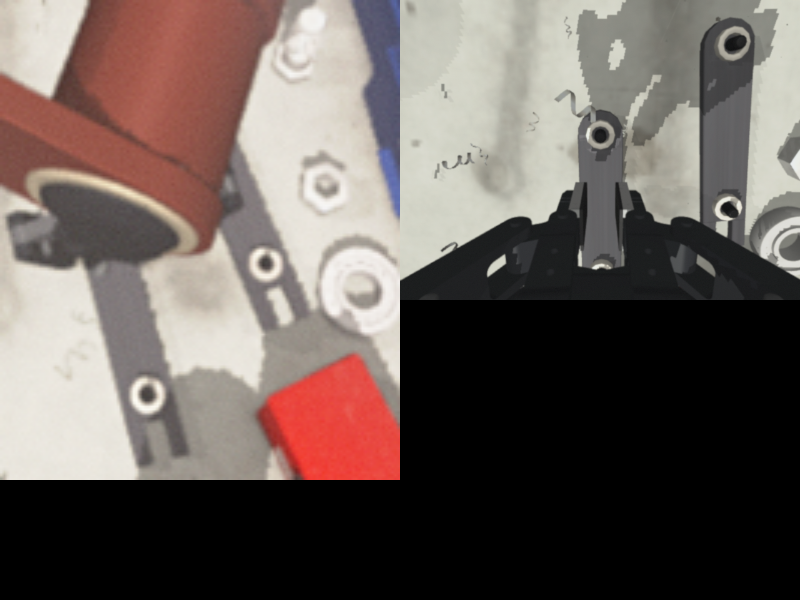

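Request:
jog_arm(
  targets=[
    [[0, 0, 0], [0, 0, 0], 60],
    [[0, 0, 0], [0, 0, 0], 60],
    [[0, 0, 0.26], [0, 0, 0], 60],
    [[0, 0, 0.26], [0, 0, 0], 40],
    [[0, 0, 0.26], [0, 0, 0], 34],
    [[0, 0, 0.26], [0, 0, 0], 30],
    [[0, 0, 0.26], [0, 0, 0], 20],
    [[0, 0, 0.26], [0, 0, 0], 20],
  ],
)

```text
time: 6.22
tool_pos: [0.5386, -0.2563, -0.001]
tool_rot: [0.0, 0.699, 0.715, 0.0]
contact_force: [-0.4, 0.1, 0.5]
gripper_width: 0.199
grasp_force: 0.0
```

```bash
python3 - <<'E'
from h import *
w,d,T=grab("wrist","w3")
v,u=np.mgrid[0:480,0:640];P=bydepth("wrist",np.c_[u.ravel(),v.ravel()],d,T).reshape(480,640,3)
Q=(P-T[:3,3])@T[:3,:3]
ok=(d>0)&(np.abs(Q[...,0])<.02)&(np.abs(Q[...,1])<.06)
for y0 in np.arange(-.06,.06,.005):
    k=ok&(Q[...,1]>=y0)&(Q[...,1]<y0+.005)
    if k.sum(): print(round(y0,3),k.sum(),"toolz max/min",Q[...,2][k].max().round(4),Q[...,2][k].min().round(4))
cv2.imwrite("pics/w3b.png",cv2.resize(w[200:480,180:480,::-1],None,fx=2.1,fy=2.1,interpolation=cv2.INTER_CUBIC))
k=(np.abs(P[...,0]-.50)<.005)&(np.abs(P[...,1]+.2)<.02);print("table z",np.median(P[...,2][k]))
k=(np.abs(P[...,0]-.5385)<.005)&(np.abs(P[...,1]+.235)<.005);print("bracket z",np.median(P[...,2][k]),k.sum())
E
```

```text
-0.06 1218 toolz max/min 0.0016 -0.1174
-0.055 2646 toolz max/min 0.0016 -0.1211
-0.05 3638 toolz max/min 0.0017 -0.1206
-0.045 5649 toolz max/min 0.0015 -0.1208
-0.04 4918 toolz max/min 0.0015 -0.1068
-0.035 3807 toolz max/min 0.0014 -0.1078
-0.03 2085 toolz max/min 0.0014 -0.119
-0.025 1503 toolz max/min 0.0016 -0.1199
-0.02 4277 toolz max/min 0.0016 -0.1281
-0.015 4781 toolz max/min -0.0081 -0.1282
-0.01 4600 toolz max/min -0.008 -0.1281
-0.005 2307 toolz max/min -0.0081 -0.1206
-0.0 2304 toolz max/min -0.0082 -0.1203
0.005 4050 toolz max/min -0.008 -0.1282
0.01 5129 toolz max/min -0.0081 -0.1282
0.015 4366 toolz max/min 0.0015 -0.1282
0.02 1780 toolz max/min 0.0015 -0.1263
0.025 1884 toolz max/min 0.0014 -0.1196
0.03 3658 toolz max/min 0.0014 -0.0981
0.035 4715 toolz max/min 0.0015 -0.1059
0.04 5820 toolz max/min 0.0014 -0.1206
0.045 3851 toolz max/min 0.0015 -0.1209
0.05 2675 toolz max/min 0.0015 -0.1208
0.055 1299 toolz max/min 0.0014 -0.1175
table z -0.001787615752401217
bracket z 0.007919799394340732 439
  return _methods._mean(a, axis=axis, dtype=dtype,
  ret = ret.dtype.type(ret / rcount)
```

View pics/w3b.png

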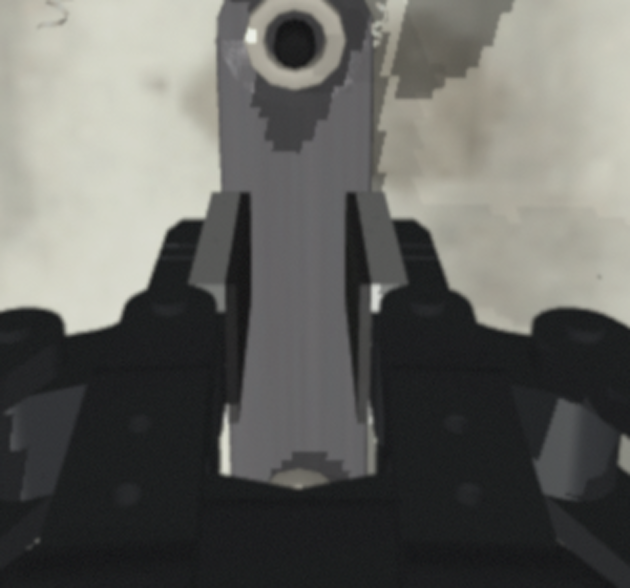

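```bash
python3 - <<'E'
from h import *
f=np.load("pics/w3.npz");d=f["d"];T=f["T"]
pts=[(289.5,v) for v in (286,290,293,297,305,315,325,333)]+[(297,v) for v in (293,300,320,340,360,380,395)]
Q=(bydepth("wrist",pts,d,T)-T[:3,3])@T[:3,:3]
for p,q in zip(pts,Q):print(p,q.round(4))
E
```

```text
(289.5, 286) [ 0.0023 -0.0137 -0.009 ]
(289.5, 290) [ 0.0005 -0.0138 -0.0092]
(289.5, 293) [ 0.0115 -0.0113 -0.039 ]
(289.5, 297) [ 0.0117 -0.011  -0.0431]
(289.5, 305) [ 0.0119 -0.0104 -0.0502]
(289.5, 315) [ 0.0116 -0.0099 -0.0572]
(289.5, 325) [ 0.0118 -0.0094 -0.0645]
(289.5, 333) [ 0.0117 -0.009  -0.0694]
(297, 293) [ 0.0116 -0.0085 -0.0392]
(297, 300) [ 0.0111 -0.0083 -0.0443]
(297, 320) [ 0.0048 -0.0082 -0.0472]
(297, 340) [-0.0018 -0.0082 -0.0492]
(297, 360) [-0.0085 -0.0082 -0.051 ]
(297, 380) [-0.0452 -0.0112 -0.0088]
(297, 395) [-0.0532 -0.0113 -0.009 ]
```

Request:
jog_arm(
  targets=[
    [[0, 0, 0], [0, 0, 0], 60],
    [[0, 0, 0], [0, 0, 0], 60],
    [[0, 0, 0], [0, 0, 0], 60],
    [[0, 0, 0.6], [0, 0, 0], 60],
    [[0, 0, 1.0], [0, 0, 0], 60],
    [[0, 0, 1.2], [0, 0, 0], 60],
    [[0, 0, 1.35], [0, 0, 0], 60],
    [[0, 0, 1.35], [0, 0, 0], 60],
  ],
)

```text
time: 7.28
tool_pos: [0.5384, -0.2561, -0.0351]
tool_rot: [-0.0, 0.699, 0.715, -0.0]
contact_force: [0.2, 1.1, -0.5]
gripper_width: 0.601
grasp_force: 0.0
```

No contact, confirming that the fingertips really are ~37 mm short of the reported TCP. Closing.

Request:
jog_arm(
  targets=[
    [[0, 0, 0], [0, 0, 0], 45],
    [[0, 0, 0], [0, 0, 0], 40],
    [[0, 0, 0], [0, 0, 0], 30],
    [[0, 0, 0], [0, 0, 0], 25],
    [[0, 0, 0], [0, 0, 0], 25],
    [[0, 0, 0], [0, 0, 0], 25],
  ],
)

```text
time: 8.02
tool_pos: [0.5393, -0.2567, -0.0336]
tool_rot: [0.001, 0.699, 0.715, 0.0]
contact_force: [-1.1, 0.6, 4.9]
gripper_width: 0.353
grasp_force: 61.6
```

```bash
cat >> h.py <<'E'
PO=np.array([.583,.0452]);PY=np.radians(1.7)
def pw(x,y=0): return PO+[x*np.cos(PY)-y*np.sin(PY),x*np.sin(PY)+y*np.cos(PY)]
E
python3 - <<'E'
from h import *
T=toolpose();print(T[:3,3])
G=go([*T[:2,3],.10],91.4,T)
G=go([*pw(-.185),.10],181.7,T)
print(pw(-.185))
E
```

```text
[ 0.53926967 -0.25670454 -0.03357051]
shift [-0.005, 0.006, -5.343] turn [0.009, 0.007, -0.02]
shift [11.971, -5.383, -5.361] turn [0.001, 0.012, -11.307]
[0.39808143 0.03971174]
```

Request:
jog_arm(
  targets=[
    [[0, 0, -1], [0, 0, 0], 20],
    [[0, 0, -3], [0, 0, 0], 20],
    [[0, 0, -5.3], [0, 0, 0], 20],
    [[0, 0, -5.3], [0, 0, 0], 20],
    [[2, -1, -5.3], [0, 0, -1], 20],
    [[4, -2, -5.3], [0, 0, -2.3], 20],
    [[6, -3, -5.3], [0, 0, -3.6], 20],
    [[7, -3.3, -5.3], [0, 0, -4.9], 20],
  ],
)

```text
time: 9.02
tool_pos: [0.4493, -0.0804, 0.0949]
tool_rot: [-0.002, 0.416, 0.909, 0.0]
contact_force: [0.7, -0.1, -2.1]
gripper_width: 0.35
grasp_force: 59.9
```

```bash
python3 - <<'E'
from h import *
T=toolpose();print(T[:3,3],state()["gripper_width"])
G=go([*pw(-.185),.10],181.7,T)
E
```

```text
[ 0.44931292 -0.08044104  0.09493667] 0.34984636175916317
shift [4.976, 1.594, -0.186] turn [0.001, -0.032, -6.355]
```

Request:
jog_arm(
  targets=[
    [[2, 0.5, -0.2], [0, 0, -1.3], 20],
    [[4, 1.2, -0.2], [0, 0, -2.6], 20],
    [[5, 1.6, -0.2], [0, 0, -3.9], 20],
    [[5, 1.6, -0.2], [0, 0, -5.2], 20],
    [[5, 1.6, -0.2], [0, 0, -6.35], 20],
    [[5, 1.6, -0.2], [0, 0, -6.35], 20],
  ],
)

```text
time: 9.78
tool_pos: [0.4005, 0.0383, 0.101]
tool_rot: [-0.001, -0.01, 1.0, 0.0]
contact_force: [0.2, 0.0, -1.7]
gripper_width: 0.352
grasp_force: 60.0
```

```bash
python3 - <<'E'
from h import *
T=toolpose();print(T[:3,3],state()["gripper_width"])
im,d,T=grab("wrist","w4")
cv2.imwrite("pics/w4b.png",cv2.resize(im[:,:,::-1],(800,600),interpolation=cv2.INTER_CUBIC))
G=go([*pw(-.185),.001],181.7,T)
G=go([*pw(-.08),.001],181.7,T)
E
```

```text
[0.40046966 0.03826952 0.10099399] 0.35197010803812373
shift [0.084, 0.058, 4.0] turn [0.002, -0.019, -0.069]
shift [-4.116, 0.099, 3.989] turn [0.002, -0.019, -0.069]
```

View pics/w4b.png

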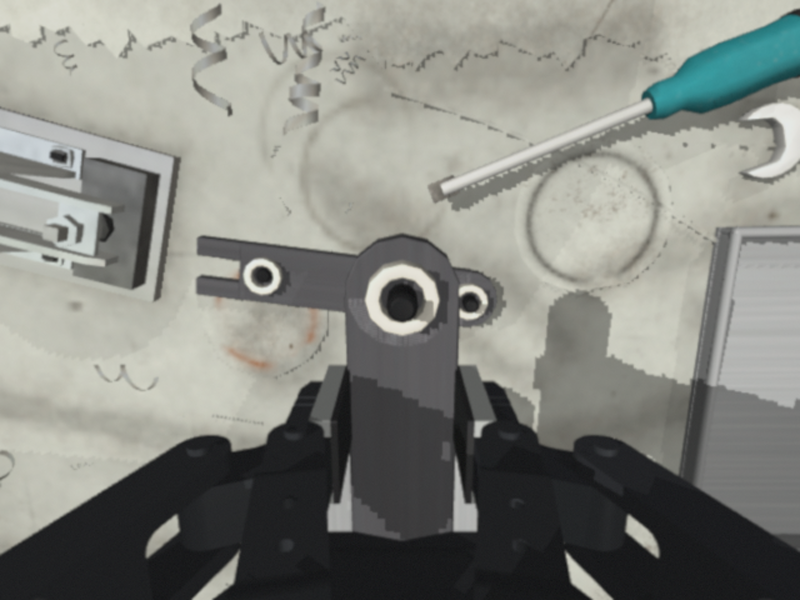

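```bash
python3 - <<'E'
from h import *
f=np.load("pics/w4.npz");T=f["T"];d=f["d"];im=f["im"]
pts=np.array([(262,276),(470,303),(262,277),(469,302)])/1.25
P=bydepth("wrist",pts,d,T);print("sample pins z",P.round(4).tolist())
v,u=np.mgrid[0:480,0:640];P=bydepth("wrist",np.c_[u.ravel(),v.ravel()],d,T).reshape(480,640,3)
Q=(P-T[:3,3])@T[:3,:3]
for uv in [(262,276),(470,303)]:
    a,b=int(uv[1]/1.25),int(uv[0]/1.25);print("z profile",P[a,b-12:b+13:2,2].round(4))
# bracket strap edges in tool frame
k=(np.abs(Q[...,1])<.022)&(Q[...,2]<-.035)&(Q[...,2]>-.047)&(Q[...,0]>.014)&(Q[...,0]<.055)
q=Q[k];print(len(q),np.median(q[:,2]))
for x0 in np.arange(.014,.055,.005):
    s=q[(q[:,0]>=x0)&(q[:,0]<x0+.005)]
    if len(s)>5: print(round(x0,3),s[:,1].min().round(4),s[:,1].max().round(4),((s[:,1].min()+s[:,1].max())/2).round(4),np.median(s[:,2]).round(4))
p=np.array([(402,297),(402,303)])/1.25
n=und("wrist",p);H=campose("wrist",np.eye(4))
for z,i in((-.0476,0),(-.0556,1)):
    dd=H[:3,:3]@[*n[i],1];print("tool",H[:3,3]+dd*(z-H[2,3])/dd[2])
print(Q[int(303/1.25),int(402/1.25)])
E
```

```text
sample pins z [[0.3928, -0.0361, 0.0122], [0.4029, 0.0745, 0.0218], [0.3934, -0.0362, 0.0117], [0.4025, 0.074, 0.0215]]
z profile [0.0138 0.0138 0.0121 0.0079 0.011  0.0119 0.0125 0.0122 0.0121 0.0111
 0.0088 0.0135 0.0141]
z profile [0.1431 0.143  0.0073 0.0154 0.0211 0.0216 0.0218 0.022  0.022  0.0193
 0.0118 0.0138 0.0139]
6135 -0.04166177802303442
0.014 -0.0153 0.0165 0.0006 -0.0416
0.019 -0.0154 0.0163 0.0004 -0.0416
0.024 -0.0154 0.0165 0.0005 -0.0416
0.029 -0.0152 0.0164 0.0006 -0.0417
0.034 -0.0151 0.0158 0.0004 -0.0417
0.039 -0.0135 0.0147 0.0006 -0.0418
0.044 -0.0105 0.0113 0.0004 -0.0416
tool [ 0.03367838  0.00060555 -0.0476    ]
tool [ 0.03427883  0.00060538 -0.0556    ]
[ 0.03445208  0.00042058 -0.05576186]
  return _methods._mean(a, axis=axis, dtype=dtype,
  ret = ret.dtype.type(ret / rcount)
```

Request:
jog_arm(
  targets=[
    [[0.1, 0.06, 2], [0, 0, -0.07], 20],
    [[0.1, 0.06, 4.0], [0, 0, -0.07], 20],
    [[0.1, 0.06, 4.0], [0, 0, -0.07], 20],
    [[-1, 0.07, 4.0], [0, 0, -0.07], 20],
    [[-2, 0.08, 4.0], [0, 0, -0.07], 20],
    [[-2, 0.08, 4.0], [0, 0, -0.07], 20],
  ],
)

```text
time: 10.58
tool_pos: [0.4545, 0.0408, 0.0054]
tool_rot: [0.002, -0.015, 1.0, -0.0]
contact_force: [0.0, 0.1, -0.6]
gripper_width: 0.346
grasp_force: 63.7
```

```bash
python3 - <<'E'
from h import *
T=toolpose();print(T[:3,3],state()["gripper_width"])
G=go([*pw(-.0785,-.0005),.0],181.7,T)
E
```

```text
[0.45447807 0.04084295 0.00535163] 0.34561483861105496
shift [-2.003, 0.001, 0.221] turn [-0.003, 0.024, 0.004]
```

Request:
jog_arm(
  targets=[
    [[0, 0, 0], [0, 0, 0], 20],
    [[0, 0, 0], [0, 0, 0], 20],
  ],
)

```text
time: 10.82
tool_pos: [0.451, 0.0411, 0.003]
tool_rot: [-0.0, -0.016, 1.0, 0.0]
contact_force: [-0.0, 0.2, -1.5]
gripper_width: 0.348
grasp_force: 63.7
```

```bash
python3 - <<'E'
from h import *
T=toolpose();s=state();print(T[:3,3],s["contact_force"])
G=go([*pw(-.0785,-.0005),.0],181.7,T)
im,d,T=grab("side","s3");cv2.imwrite("pics/s3b.png",cv2.resize(im[190:320,220:400,::-1],None,fx=4.4,fy=4.4,interpolation=cv2.INTER_CUBIC))
E
```

```text
[0.45099317 0.04114924 0.00296974] [-0.04123385  0.21865474 -1.52326005]
shift [-2.143, -0.018, 0.119] turn [0.0, -0.001, 0.01]
```

View pics/s3b.png

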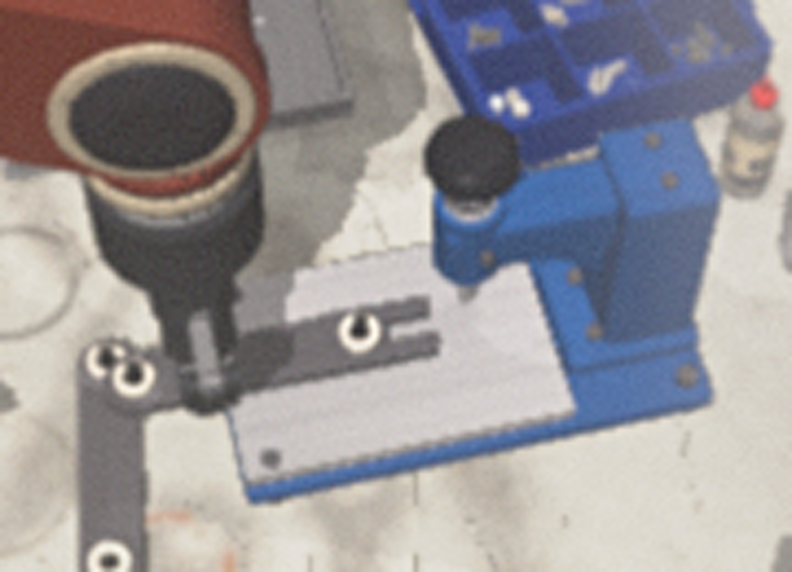

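Request:
jog_arm(
  targets=[
    [[0, 0, 0.12], [0, 0, 0], 20],
    [[0, 0, 0.12], [0, 0, 0], 20],
    [[-0.7, 0, 0.12], [0, 0, 0], 20],
    [[-1.4, -0.01, 0.12], [0, 0, 0], 20],
    [[-2.0, -0.02, 0.12], [0, 0, 0], 20],
    [[-2.14, -0.02, 0.12], [0, 0, 0], 20],
    [[-2.14, -0.02, 0.12], [0, 0, 0], 20],
    [[-2.14, -0.02, 0.12], [0, 0, 0], 20],
  ],
)

```text
time: 11.88
tool_pos: [0.5044, 0.0424, -0.0006]
tool_rot: [-0.0, -0.016, 1.0, 0.0]
contact_force: [-0.8, -0.7, -1.5]
gripper_width: 0.353
grasp_force: 63.7
```

```bash
python3 - <<'E'
from h import *
T=toolpose();s=state();print(T[:3,3],s["contact_force"])
G=go([*pw(-.0785,-.0005),-.0035],181.7,T)
im,d,T=grab("side","s4");a=cv2.resize(im[245:300,290:350,::-1],None,fx=8,fy=8,interpolation=cv2.INTER_CUBIC)
cv2.imwrite("pics/s4b.png",a)
E
```

```text
[ 0.50438502  0.04235269 -0.00061947] [-0.75204296 -0.65077859 -1.54134698]
shift [-0.007, 0.001, 0.115] turn [0.0, -0.006, 0.013]
```

View pics/s4b.png

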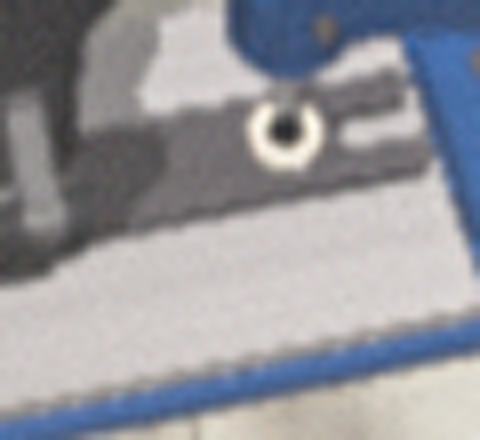

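```bash
python3 - <<'E'
from h import *
print("collar",onplane("side",[(325.6,261.3)],.0471),"expected fork via tool",)
T=toolpose();print((T@[-.078,.0005,-.047,1]))
print("nose",onplane("side",[(326.4,257.3)],.059))
d=np.load("pics/s3.npz")["d"]
v,u=np.mgrid[235:275,310:345];P=bydepth("side",np.c_[u.ravel(),v.ravel()],d).reshape(40,35,3)
for r in range(14,30,1): print(235+r,u[0,12:22].tolist() if r==14 else "",(P[r,12:22,2]*1000).round(0).astype(int))
im=np.load("pics/s3.npz")["im"];print(im[249:265,322:332].sum(2))
E
```

```text
collar [[0.58233229 0.04285728 0.0471    ]] expected fork via tool
[0.58240852 0.04532608 0.04640716 1.        ]
nose [[0.58425767 0.0452246  0.059     ]]
249 [322, 323, 324, 325, 326, 327, 328, 329, 330, 331] [119 120 120 121 119 119 119 122 124 122]
250  [116 118 116 116 116 117 116 117 114 111]
251  [111 113 113 113 111 111 110 110 107 105]
252  [109 109 106 107 108 108 106 106 104 102]
253  [101 102 103 104 104 103 102 102 101  32]
254  [ 34  98  99  98 100  98  95  34  32  31]
255  [32 34 74 76 76 73 32 31 31 31]
256  [31 32 71 72 69 31 31 31 31 30]
257  [32 33 63 68 64 31 31 31 32 31]
258  [31 32 33 62 33 31 30 31 31 31]
259  [32 31 31 31 31 32 32 32 31 31]
260  [32 32 30 30 31 31 31 31 31 31]
261  [31 31 31 31 32 32 31 31 31 33]
262  [31 30 30 31 32 33 33 32 32 32]
263  [31 31 31 31 32 32 32 31 31 31]
264  [31 31 31 31 32 32 31 32 31 31]
[[263 268 273 268 276 284 282 278 295 272]
 [257 275 271 267 277 283 265 270 276 251]
 [266 267 263 275 271 282 277 243 247 251]
 [249 253 268 279 283 295 252 264 273 331]
 [353 282 279 281 272 269 283 314 400 498]
 [507 408 331 307 310 318 347 460 573 613]
 [619 553 449 404 371 363 441 579 626 631]
 [637 596 478 437 396 385 484 596 630 636]
 [626 601 479 420 421 446 568 620 623 615]
 [610 604 525 470 489 559 617 626 629 629]
 [598 588 570 545 571 597 617 631 630 632]
 [588 595 591 587 595 602 609 618 628 641]
 [605 595 598 589 594 601 599 615 629 635]
 [592 603 594 598 594 601 609 625 613 627]
 [597 594 586 586 598 618 620 625 635 629]
 [589 600 597 592 606 602 630 641 635 637]]
```

```bash
python3 - <<'E'
from h import *
p=camera_params("side")
def proj(P): return cv2.projectPoints(np.array(P,float),np.array(p["rvec"],float),np.array(p["tvec"],float),K(p),np.array(p["dist"],float))[0].reshape(-1,2)
t=np.linspace(0,2*np.pi,13)
for c in [(.5825,.0452),(.584,.0452)]:
    q=proj([(c[0]+.0035*np.cos(a),c[1]+.0035*np.sin(a),.059) for a in t]);print("nose",proj([(*c,.059)]),q.min(0),q.max(0),"axis@.075",proj([(*c,.075)]))
im=np.load("pics/s4.npz")["im"].astype(int)
g=im.min(2)[250:275,312:340];m=(g>150);import scipy.ndimage as nd
sub=im[252:270,316:336]; print(sub.min(2))
q=proj([(.5824+.010*np.cos(a),.0453+.010*np.sin(a),.0471) for a in t]);print("collar pred",q.min(0),q.max(0))
E
```

```text
nose [[325.60933661 257.4485913 ]] [324.02864603 256.11391888] [327.18848779 258.78878062] axis@.075 [[325.85039684 253.38783428]]
nose [[326.28630484 257.32979663]] [324.70627263 255.99564326] [327.86479286 258.6694636 ] axis@.075 [[326.5369094  253.26817888]]
[[204 204 201 181 122  83  59  55  64  62  63  62  61  58  67  93 149 193
  208 209]
 [197 199 203 200 177 140  94  67  62  62  62  65  71  90 125 165 195 210
  204 204]
 [203 201 202 206 202 194 165 129  92  90  80  82  95 130 177 191 198 182
  164 159]
 [204 204 207 210 209 211 201 173 137 132 124 115 108 129 148 155 151 134
  121 115]
 [212 207 199 197 199 199 188 151 139 140 130 104  99 107 117 118 111 110
  111 107]
 [199 192 157 145 147 151 160 149 136 146 127 109 116 112 103 111 115 115
  111 107]
 [156 148 119 112 114 133 187 206 166 144 129 136 172 138 105 108 112 106
   93  89]
 [116 115 110 113 119 165 228 210 136 103 100 144 220 185 119  93  91 106
  115 116]
 [111 111 113 110 137 198 234 172  87  63  64 124 211 226 145  94 111 158
  180 181]
 [108 114 110 113 135 197 230 145  62  48  53 107 193 229 149 109 139 192
  203 201]
 [109 116 114 111 120 179 226 173 103  78  82 145 208 218 146 114 142 182
  192 194]
 [114 111 113 108 115 156 220 221 191 153 163 209 225 190 118 106 112 138
  150 148]
 [113 110 107 110 113 130 183 208 228 228 223 226 197 143 111 106 106 110
  114 114]
 [109 110 110 109 111 112 134 172 192 202 202 205 158 114 111 108 115 120
  114 113]
 [108 108 105 111 111 109 113 126 142 140 138 150 126 111 112 115 115 114
  106 117]
 [110 113 118 110 113 111 110 112 111 112 111 115 113 107 109 109  98  93
   89  93]
 [113 112 115 110 110 110 111 111 104 107 107  97  95  98  98  99 106 118
  120 129]
 [118 118 113 109 108 109 105  97 105 100  99 109 121 131 129 143 164 181
  184 186]]
collar pred [320.90549541 256.58893998] [329.84076504 264.18614673]
```

Request:
jog_arm(
  targets=[
    [[0, 0, 0.06], [0, 0, 0], 20],
    [[0, 0, 0.12], [0, 0, 0], 20],
    [[0, 0, 0.12], [0, 0, 0], 20],
    [[0, 0, 0.12], [0, 0, 0], 20],
  ],
)

```text
time: 12.42
tool_pos: [0.5051, 0.0423, -0.0033]
tool_rot: [-0.0, -0.016, 1.0, -0.0]
contact_force: [-0.3, -0.4, -2.3]
gripper_width: 0.35
grasp_force: 63.8
```

Request:
jog_arm(
  targets=[
    [[0, 0, 0], [0, 0, 0], 38],
    [[0, 0, 0], [0, 0, 0], 42],
    [[0, 0, 0], [0, 0, 0], 55],
    [[0, 0, 0], [0, 0, 0], 60],
    [[0, 0, -1], [0, 0, 0], 60],
    [[0, 0, -3], [0, 0, 0], 60],
    [[0, 0, -5.5], [0, 0, 0], 30],
    [[0, 0, -8], [0, 0, 0], 0],
  ],
)

```text
time: 13.42
tool_pos: [0.5046, 0.0424, 0.1984]
tool_rot: [-0.0, -0.016, 1.0, 0.0]
contact_force: [0.7, -0.8, -0.6]
gripper_width: 0.179
grasp_force: 0.0
```

Request:
jog_arm(
  targets=[
    [[0, 0, -1], [0, 0, 0], 0],
    [[0, 0, -1], [0, 0, 0], 0],
    [[0, 0, -1], [0, 0, 0], 0],
    [[0, 0, -1], [0, 0, 0], 0],
  ],
)

```text
time: 13.92
tool_pos: [0.5038, 0.0424, 0.219]
tool_rot: [-0.002, -0.016, 1.0, 0.0]
contact_force: [0.1, 0.2, 0.3]
gripper_width: 0.007
grasp_force: 0.0
```

```bash
python3 - <<'E'
from h import *
T=toolpose();s=state();print(T[:3,3],s["contact_force"],s["gripper_width"])
grab("side","s5")
w,d,T=grab("wrist","w5")
v,u=np.mgrid[0:480,0:640];n=np.c_[u.ravel(),v.ravel()]
P=bydepth("wrist",n,d,T).reshape(480,640,3);Q=(P-T[:3,3])@T[:3,:3]
k=(d>0)&(np.abs(Q[...,0])<.015)&(np.abs(Q[...,1])<.025)&(Q[...,2]>-.09)&(Q[...,2]<-.0)
q=Q[k];print("tip",len(q),np.percentile(q,[0,5,95,100],axis=0).round(4))
k=(P[...,2]>.179)&(P[...,2]<.19)&(np.abs(P[...,0]-.58)<.05);print("knob",k.sum(),P[k].min(0),P[k].max(0))
G=go([*pw(0,0),.20],181.7,T)
cv2.imwrite("pics/w5b.png",cv2.resize(w[:,:,::-1],(800,600)))
E
```

```text
[0.50382722 0.04239603 0.21895505] [0.11103148 0.1503553  0.26428507] 0.007395499309281121
tip 11030 [[-0.0127 -0.025  -0.09  ]
 [-0.0056 -0.0219 -0.0895]
 [ 0.0122  0.0225 -0.0454]
 [ 0.0137  0.025  -0.0367]]
knob 90 [0.59384701 0.04242271 0.18077552] [0.60248765 0.0491961  0.18580443]
shift [-3.166, 0.014, 0.758] turn [0.003, -0.028, 0.012]
  return _methods._mean(a, axis=axis, dtype=dtype,
  ret = ret.dtype.type(ret / rcount)
```

View pics/w5b.png

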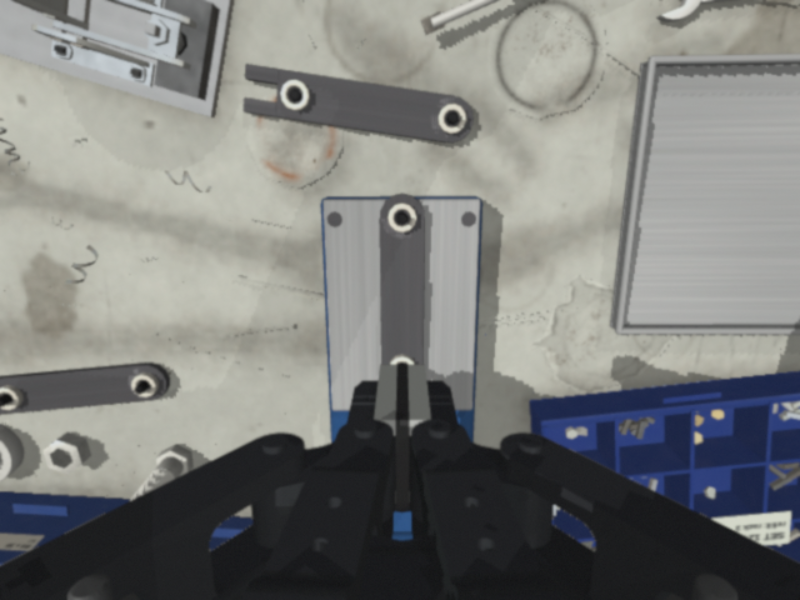

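```bash
python3 - <<'E'
from h import *
f=np.load("pics/w5.npz");T=f["T"];d=f["d"]
P=onplane("wrist",np.array([(402,217)])/1.25,.044,T)[0];print(P)
# strap centerline from depth
v,u=np.mgrid[150:300,280:360];n=np.c_[u.ravel(),v.ravel()];Q=bydepth("wrist",n,d,T)
print("strap pts")
for x in (.49,.51,.53):
    q=Q[(abs(Q[:,0]-x)<.003)&(Q[:,2]>.0345)&(Q[:,2]<.042)];print(x,q[:,1].min(),q[:,1].max(),(q[:,1].min()+q[:,1].max())/2)
a=PY;print("fork",P[:2]+.112*np.array([np.cos(a),np.sin(a)]))
G=go([*pw(0,0),.165],181.7)
E
```

```text
[0.47212954 0.04205101 0.044     ]
strap pts
0.49 0.026929628835856555 0.05821246226053736 0.04257104554819696
0.51 0.027290629116117644 0.05903854723814159 0.04316458817712961
0.53 0.02765658066918515 0.05896707951044708 0.043311830089816115
fork [0.58408025 0.04537363]
shift [-3.161, 0.013, 2.177] turn [0.002, -0.024, 0.013]
```

Request:
jog_arm(
  targets=[
    [[-3.15, 0, 0], [0, 0, 0], 0],
    [[-3.15, 0, 0], [0, 0, 0], 0],
    [[-3.15, 0, 1], [0, 0, 0], 0],
    [[-3.15, 0, 2], [0, 0, 0], 0],
    [[-3.15, 0, 2.5], [0, 0, 0], 0],
    [[-3.15, 0, 2.5], [0, 0, 0], 0],
  ],
)

```text
time: 14.78
tool_pos: [0.5828, 0.0448, 0.1576]
tool_rot: [-0.001, -0.016, 1.0, 0.0]
contact_force: [-0.0, 0.5, 0.6]
gripper_width: 0.0
grasp_force: 0.0
```

```bash
python3 - <<'E'
from h import *
s=state();print(s["tool_pos"],s["contact_force"])
G=go([*pw(-.001,0),.129],181.7)
E
```

```text
[0.58283944 0.04482165 0.15761812] [-0.02208434  0.4555769   0.5989944 ]
shift [0.03, 0.015, 1.145] turn [0.002, -0.021, 0.013]
```

Request:
jog_arm(
  targets=[
    [[0, 0, 0.3], [0, 0, 0], 0],
    [[0, 0, 0.5], [0, 0, 0], 0],
    [[0, 0, 0.7], [0, 0, 0], 0],
    [[0, 0, 0.9], [0, 0, 0], 0],
    [[0, 0, 1.05], [0, 0, 0], 0],
    [[0, 0, 1.12], [0, 0, 0], 0],
    [[0, 0, 1.12], [0, 0, 0], 0],
    [[0, 0, 1.12], [0, 0, 0], 0],
  ],
)

```text
time: 15.78
tool_pos: [0.5848, 0.0448, 0.1345]
tool_rot: [0.001, -0.016, 1.0, -0.0]
contact_force: [-3.8, 0.2, 11.4]
gripper_width: 0.003
grasp_force: 5.6
```

Request:
jog_arm(
  targets=[
    [[0, 0, 0.15], [0, 0, 0], 0],
    [[0, 0, 0.25], [0, 0, 0], 0],
    [[0, 0, 0.35], [0, 0, 0], 0],
    [[0, 0, 0.35], [0, 0, 0], 0],
    [[0, 0, 0.35], [0, 0, 0], 0],
  ],
)

```text
time: 16.4
tool_pos: [0.5851, 0.0447, 0.1336]
tool_rot: [0.001, -0.016, 1.0, -0.0]
contact_force: [-23.4, 0.2, 41.1]
gripper_width: 0.0
grasp_force: 20.7
```

Request:
jog_arm(
  targets=[
    [[0, 0, -0.3], [0, 0, 0], 0],
    [[0, 0, -0.3], [0, 0, 0], 0],
  ],
)

```text
time: 16.65
tool_pos: [0.5851, 0.0448, 0.1344]
tool_rot: [0.002, -0.016, 1.0, -0.0]
contact_force: [-5.1, 0.3, 14.4]
gripper_width: 0.001
grasp_force: 7.2
```

```bash
python3 - <<'E'
from h import *
s=state();print(s["tool_pos"],s["contact_force"])
im,d,T=grab("side","s6")
m=np.hstack([cv2.resize(im[150:300,270:400],(520,600),interpolation=cv2.INTER_CUBIC),np.zeros((600,280,3),np.uint8)])
m[:280,520:]=cv2.resize(im[235:275,305:345],(280,280),interpolation=cv2.INTER_CUBIC)
cv2.imwrite("pics/s6b.png",m[:,:,::-1])
E
```

```text
[0.58512427 0.04475599 0.13435804] [-5.12465781  0.30053176 14.38448956]
```

View pics/s6b.png

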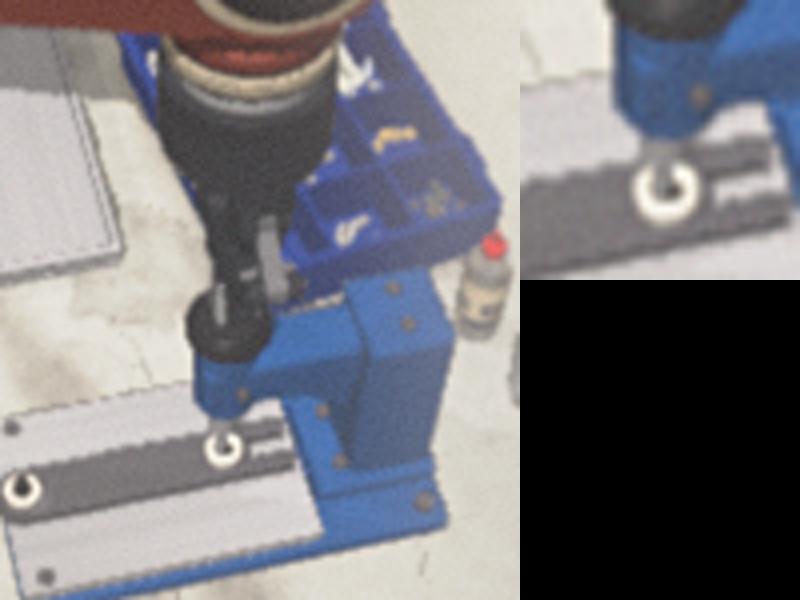

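Request:
jog_arm(
  targets=[
    [[0, 0, -0.5], [0, 0, 0], 0],
    [[0, 0, -1.0], [0, 0, 0], 0],
    [[0, 0, -1.5], [0, 0, 0], 0],
    [[0, 0, -2.5], [0, 0, 0], 0],
    [[0, 0, -3.5], [0, 0, 0], 0],
    [[3.2, 0, -3.5], [0, 0, 0], 30],
    [[3.2, 0, -3.5], [0, 0, 0], 60],
    [[3.2, 0, -3.5], [0, 0, 0], 60],
  ],
)

```text
time: 17.7
tool_pos: [0.5028, 0.0424, 0.2173]
tool_rot: [-0.0, -0.016, 1.0, 0.0]
contact_force: [1.0, 0.1, 1.0]
gripper_width: 0.596
grasp_force: 0.0
```

```bash
python3 - <<'E'
from h import *
s=state();print(s["tool_pos"],s["contact_force"])
im,d,T=grab("side","s7");grab("wrist","w7")
for n in ("s5","s6","s7"):
    a=np.load(f"pics/{n}.npz")["im"];print(n);print(a.min(2)[253:268,317:335])
E
```

```text
[0.50282698 0.04236961 0.21727277] [0.99054483 0.09306894 0.9626351 ]
s5
[[207 205 204 186 144 104  78  72  66  67  71  76  89 128 168 196 211 212]
 [204 207 208 207 193 168 129  99  92  85  89 109 137 182 195 202 207 198]
 [206 204 213 208 213 207 190 147 135 126 117 133 145 158 157 156 160 156]
 [211 209 211 208 208 208 195 159 149 133 114 122 131 134 128 118 126 122]
 [198 200 204 198 175 167 159 154 145 134 112 118 121 114 117 122 119 123]
 [157 157 158 150 141 150 178 168 147 140 143 155 137 117 115 124 118 119]
 [120 125 120 126 139 193 225 173 120 110 156 219 190 130 110 102 105 107]
 [120 117 116 121 166 229 215 134  80  78 142 234 233 150  99 107 128 140]
 [117 116 120 122 183 234 184  95  59  65 107 198 233 164 118 134 177 195]
 [121 120 117 131 181 237 187  99  50  59 103 184 231 163 119 142 192 199]
 [122 118 119 126 163 230 229 160 134 133 179 227 230 148 108 134 181 165]
 [117 124 119 115 144 207 237 233 230 230 236 231 190 129 108 127 143 124]
 [120 120 120 118 127 161 211 229 229 225 215 187 146 111 115 124 120 117]
 [119 121 122 114 118 130 153 176 182 176 160 140 12
[... 1656 characters left out ...]
133 115 116 124 115 121]
 [123 123 126 123 136 191 232 212 187 207 236 233 187 133 110 100 102 106]
 [118 117 116 123 166 233 221 184 166 176 208 236 232 155 105 101 130 142]
 [120 121 117 127 180 237 186 120 110 113 141 209 237 171 117 133 181 191]
 [119 119 119 124 183 237 188 101  66  67 107 193 237 167 117 137 188 197]
 [122 123 117 121 167 230 227 163 133 135 169 229 232 158 111 120 155 158]
 [122 121 120 121 142 210 237 235 229 229 235 232 195 131 112 124 133 124]
 [118 118 119 113 127 161 205 228 227 224 219 188 138 113 114 120 121 118]
 [121 116 122 117 115 131 156 183 188 177 161 134 121 112 116 119 117 119]
 [120 121 119 121 117 119 125 139 141 134 125 123 119 117 116 115 113 119]]
```

```bash
python3 - <<'E'
from h import *
f=np.load("pics/w7.npz");T=f["T"];d=f["d"];im=f["im"]
C=np.linalg.inv(campose("wrist",T));p=camera_params("wrist")
q=cv2.projectPoints(np.array([[.583,.0452,.044],[.472,.042,.044]]),cv2.Rodrigues(C[:3,:3])[0],C[:3,3],K(p),np.array(p["dist"]))[0].reshape(-1,2);print(q)
u0,v0=np.round(q[0]).astype(int)
v,u=np.mgrid[v0-14:v0+15:2,u0-14:u0+15:2];P=bydepth("wrist",np.c_[u.ravel(),v.ravel()],d,T).reshape(15,15,3);print((P[...,2]*1e3).round(0).astype(int))
d=np.load("pics/s7.npz")["d"];v,u=np.mgrid[256:268,318:334];P=bydepth("side",np.c_[u.ravel(),v.ravel()],d).reshape(12,16,3);print((P[...,2]*1e3).round(0).astype(int))
d=np.load("pics/s5.npz")["d"];P=bydepth("side",np.c_[u.ravel(),v.ravel()],d).reshape(12,16,3);print((P[...,2]*1e3).round(0).astype(int))
s=cv2.resize(np.load("pics/s7.npz")["im"][235:285,300:350],(500,500),interpolation=cv2.INTER_CUBIC)
w=im[max(v0-40,0):v0+40,u0-40:u0+40];w=cv2.resize(w,(300,300),interpolation=cv2.INTER_CUBIC)
m=np.zeros((500,800,3),np.uint8);m[:,:500]=s;m[:300,500:]=w;cv2.imwrite("pics/m7.png",m[:,:,::-1])
E
```

```text
[[321.45631227 293.76547543]
 [321.7329781  173.15812004]]
[[ 38  38  38  38  38  38  39  38  38  38  38  38  38  38  39]
 [ 37  38  38  38  38  38  38  38  38  38  38  37  38  38  38]
 [ 38  38  38  38  38  39  41  41  41  39  38  38  38  37  38]
 [ 38  38  38  38  40  43  44  44  44  44  42  38  38  38  38]
 [ 38  38  38  41  44  44  44  44  43  44  43  43  39  38  38]
 [ 38  38  38  43  44  43  40  40  41  41  44  43  41  38  38]
 [ 38  38  40  44  44  38  41  42  41  40  39  43  43  38  38]
 [ 38  39  42  44  43  38  41  42  42  41  38  43  43  39  38]
 [ 38  38  39  44  43  39  42  43  42  38  39  43  43  38  38]
 [ 38  38  38  43  44  42  62  62  62  41  43  44  43  38  38]
 [ 38  38  38  38  44  62  66  98  66  62  44  44  39  38  38]
 [ 38  38  38  99 100 100 101 102 101 101 100  99  39  37  37]
 [ 38  97 101 103 103 104 105 105 105 104 104 103 101  98  38]
 [ 99 101 104 106 107 107 108 109 109 108 107 106 106 103  99]
 [109 109 109 110 111 111 112 112 113 111 111 110 109 109 108]]
[[31 32 32 32 31 35 70 71 70 40 37 37 38 39 39 39]
 [32 32 32 32 30 39 65 67 67 39 38 38 38 39 
[... 430 characters left out ...]
0 40 41 40 40 41 40 40 39 38 38 40]
 [38 39 39 38 38 39 39 39 39 39 39 39 38 39 39 39]]
[[31 33 31 31 31 32 69 70 69 41 37 39 39 39 39 39]
 [32 32 32 31 30 40 64 68 66 40 40 40 40 39 39 39]
 [37 38 38 38 38 45 55 63 55 44 39 39 39 39 38 38]
 [38 38 38 39 41 46 54 55 54 52 42 39 38 38 37 37]
 [38 38 38 40 43 46 51 52 52 51 46 39 39 37 35 35]
 [39 39 39 40 42 45 47 50 50 48 45 43 41 37 34 32]
 [38 38 39 40 43 45 44 46 46 43 44 43 40 37 32 31]
 [39 38 39 42 42 44 45 45 45 43 44 42 39 39 37 32]
 [39 39 41 41 42 42 44 46 44 44 44 41 40 39 39 39]
 [40 38 40 40 40 41 43 44 43 43 42 40 40 39 40 39]
 [40 40 40 38 39 39 40 40 40 40 40 39 39 39 39 38]
 [39 39 39 39 38 38 38 39 39 39 39 39 39 39 39 37]]
```

View pics/m7.png

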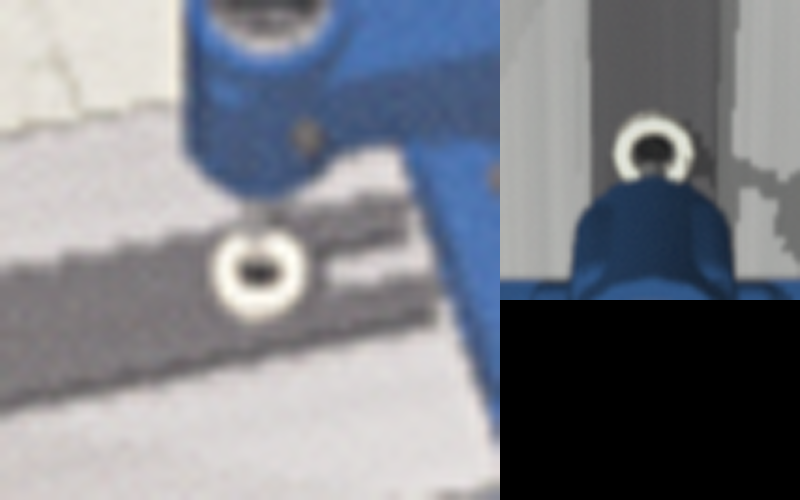

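```bash
python3 - <<'E'
from h import *
s=state();print(s["tool_pos"],s["contact_force"])
G=go([.5046,.0424,-.0035],181.7)
E
```

```text
[0.50415147 0.04226511 0.2175926 ] [-0.70166825 -0.17057711  0.93025017]
shift [-0.015, 0.005, 8.844] turn [-0.0, 0.002, 0.013]
```

Request:
jog_arm(
  targets=[
    [[0, 0, 2.5], [0, 0, 0], 60],
    [[0, 0, 5], [0, 0, 0], 60],
    [[0, 0, 7], [0, 0, 0], 60],
    [[0, 0, 8.3], [0, 0, 0], 60],
    [[0, 0, 8.8], [0, 0, 0], 60],
    [[0, 0, 8.8], [0, 0, 0], 60],
    [[0, 0, 8.8], [0, 0, 0], 60],
  ],
)

```text
time: 18.68
tool_pos: [0.5058, 0.0422, -0.0007]
tool_rot: [0.002, -0.016, 1.0, -0.0]
contact_force: [0.7, -0.4, 0.1]
gripper_width: 0.597
grasp_force: 0.0
```

Request:
jog_arm(
  targets=[
    [[0, 0, 0], [0, 0, 0], 45],
    [[0, 0, 0], [0, 0, 0], 38],
    [[0, 0, 0], [0, 0, 0], 30],
    [[0, 0, 0], [0, 0, 0], 20],
    [[0, 0, 0], [0, 0, 0], 20],
    [[0, 0, 0], [0, 0, 0], 20],
  ],
)

```text
time: 19.42
tool_pos: [0.5048, 0.0423, -0.0011]
tool_rot: [0.001, -0.016, 1.0, -0.0]
contact_force: [-2.0, 2.2, 5.3]
gripper_width: 0.349
grasp_force: 59.3
```

```bash
python3 - <<'E'
from h import *
T=toolpose()
G=go([*pw(-.185),.003],181.7,T)
G=go([*pw(-.185),.08],181.7,T)
go([.415,.3575,.08],90,G)
E
```

```text
shift [4.268, 0.033, -0.172] turn [-0.001, 0.012, 0.013]
shift [4.263, 0.032, -3.252] turn [-0.001, 0.012, 0.013]
shift [-1.054, 12.686, 0.0] turn [0.0, 0.0, 11.462]
```

Request:
jog_arm(
  targets=[
    [[0, 0, -0.15], [0, 0, 0], 20],
    [[0.5, 0, -0.2], [0, 0, 0], 20],
    [[2.0, 0, -0.2], [0, 0, 0], 20],
    [[3.5, -0.02, -0.2], [0, 0, 0], 20],
    [[4.2, -0.03, -0.2], [0, 0, 0], 20],
    [[4.2, -0.03, -1.5], [0, 0, 0], 20],
    [[4.2, -0.03, -3.3], [0, 0, 0], 20],
    [[4.2, -0.03, -3.3], [0, 0, 0], 20],
  ],
)

```text
time: 20.42
tool_pos: [0.4011, 0.038, 0.0835]
tool_rot: [0.004, -0.016, 1.0, -0.0]
contact_force: [0.3, -0.1, -1.3]
gripper_width: 0.345
grasp_force: 59.9
```

```bash
python3 - <<'E'
from h import *
T=toolpose();s=state();print(T[:3,3],s["gripper_width"],s["contact_force"],s["grasp_force"])
G=go([.415,.3575,.08],90,T)
E
```

```text
[0.40109143 0.03799874 0.08347382] 0.3453393370010772 [ 0.31107205 -0.13109011 -1.28820276] 59.850300550460815
shift [-0.957, 12.756, 0.134] turn [0.039, 0.048, 11.475]
```

Request:
jog_arm(
  targets=[
    [[-0.2, 1.6, 0], [0, 0, 1.3], 20],
    [[-0.3, 3.2, 0], [0, 0, 2.6], 20],
    [[-0.5, 5, 0], [0, 0, 3.9], 20],
    [[-0.7, 7, 0], [0, 0, 5.2], 20],
    [[-0.8, 9, 0], [0, 0, 6.5], 20],
    [[-0.95, 11, 0], [0, 0, 7.8], 20],
    [[-0.95, 12.7, 0], [0, 0, 9.1], 20],
    [[-0.95, 12.7, 0], [0, 0, 10.4], 20],
  ],
)

```text
time: 21.42
tool_pos: [0.4107, 0.3579, 0.0778]
tool_rot: [-0.001, 0.645, 0.764, -0.001]
contact_force: [-0.4, -0.6, -2.0]
gripper_width: 0.349
grasp_force: 60.0
```

```bash
python3 - <<'E'
from h import *
T=toolpose();s=state();print(T[:3,3],s["gripper_width"],s["contact_force"],s["grasp_force"])
G=go([.415,.3575,.02],90,T)
E
```

```text
[0.41070857 0.35794805 0.077783  ] 0.3489269922450966 [-0.37508772 -0.55766396 -2.00355766] 60.00825762748718
shift [-0.045, 0.173, 2.311] turn [-0.021, 0.007, 1.207]
```

Request:
jog_arm(
  targets=[
    [[-0.03, 0.17, 0.5], [0, 0, 1.2], 20],
    [[-0.03, 0.17, 1.5], [0, 0, 1.2], 20],
    [[-0.03, 0.17, 2.6], [0, 0, 1.2], 20],
    [[-0.03, 0.17, 3.4], [0, 0, 1.2], 20],
    [[-0.03, 0.17, 3.4], [0, 0, 1.2], 20],
    [[-0.03, 0.17, 3.4], [0, 0, 1.2], 20],
  ],
)

```text
time: 22.18
tool_pos: [0.4173, 0.3565, -0.0045]
tool_rot: [0.0, 0.706, 0.708, 0.0]
contact_force: [-0.3, 0.2, -1.3]
gripper_width: 0.347
grasp_force: 60.0
```

```bash
python3 - <<'E'
from h import *
f,d,T=grab("wrist","w8")
T=toolpose();s=state();print(T[:3,3],s["gripper_width"],s["contact_force"],s["grasp_force"])
go([.415,.3575,-.028],90,T)
v,u=np.mgrid[0:480:3,0:640:3];P=bydepth("wrist",np.c_[u.ravel(),v.ravel()],d,T)
k=(abs(P[:,0]-.46)<.02)&(P[:,1]>.34)&(P[:,1]<.42)&(P[:,2]<.015);print("floor",np.median(P[k,2]),k.sum())
k=(abs(P[:,0]-.415)<.008)&(P[:,1]>.37)&(P[:,1]<.385)&(P[:,2]<.04);print("strap top",np.median(P[k,2]),k.sum())
k=(P[:,2]>.016)&(P[:,2]<.022)&(P[:,1]>.40)&(P[:,0]>.37)&(P[:,0]<.54);print("far rim y",np.percentile(P[k,1],[5,50,95]))
k=(P[:,2]>.016)&(P[:,2]<.022)&(P[:,0]<.38)&(P[:,0]>.33)&(P[:,1]>.25)&(P[:,1]<.42);print("near rim x",np.percentile(P[k,0],[5,50,95]))
E
```

```text
[ 0.41780398  0.35684076 -0.00392644] 0.352201187814105 [ 1.54178467  0.01572085 -1.50341964] 59.988407492637634
shift [0.026, -0.114, 0.963] turn [0.012, -0.008, 0.025]
floor 0.003487078165076901 1792
strap top 0.03511538227762204 141
far rim y [0.43188717 0.43584913 0.43909713]
near rim x [0.35669249 0.35994547 0.3624319 ]
  return _methods._mean(a, axis=axis, dtype=dtype,
  ret = ret.dtype.type(ret / rcount)
```

Request:
jog_arm(
  targets=[
    [[0, -0.05, 0.5], [0, 0, 0], 20],
    [[0, -0.05, 0.92], [0, 0, 0], 20],
    [[0, -0.05, 0.92], [0, 0, 0], 20],
    [[0, -0.05, 0.92], [0, 0, 0], 36],
    [[0, -0.05, 0.92], [0, 0, 0], 40],
    [[0, -0.05, 0.92], [0, 0, 0], 50],
    [[0, -0.05, 0.7], [0, 0, 0], 50],
    [[0, -0.05, -1], [0, 0, 0], 50],
  ],
)

```text
time: 23.22
tool_pos: [0.413, 0.3545, 0.0174]
tool_rot: [-0.001, 0.706, 0.708, -0.004]
contact_force: [0.6, 0.8, 0.4]
gripper_width: 0.502
grasp_force: 0.0
```

Request:
jog_arm(
  targets=[
    [[0, 0, -3], [0, 0, 0], 60],
    [[0, 0, -6], [0, 0, 0], 60],
    [[0, 0, -9], [0, 0, 0], 60],
    [[0, 0, -12], [0, 0, 0], 60],
    [[0, 0, -12], [0, 0, 0], 60],
  ],
)

```text
time: 23.85
tool_pos: [0.4159, 0.3564, 0.3238]
tool_rot: [0.0, 0.706, 0.708, 0.002]
contact_force: [0.3, -0.2, 0.3]
gripper_width: 0.599
grasp_force: 0.0
```

```bash
python3 - <<'E'
from h import *
T=toolpose();print(T[:3,3])
f,d,T=grab("wrist","w9")
v,u=np.mgrid[0:480,0:640];P=bydepth("wrist",np.c_[u.ravel(),v.ravel()],d,T).reshape(480,640,3)
k=(abs(P[...,0]-.4175)<.012)&(P[...,1]>.2)&(P[...,1]<.43)&(P[...,2]<.05)
for y in np.arange(.235,.42,.012):
    q=P[k&(abs(P[...,1]-y)<.002)];
    if len(q):print(round(y,3),len(q),np.percentile(q[:,2],[5,50,98]).round(4))
go([.60,-.30,.22],97,T)
E
```

```text
[0.41586331 0.35637773 0.32379885]
0.235 57 [0.0025 0.0031 0.0039]
0.247 56 [0.0023 0.0033 0.0114]
0.259 55 [0.0023 0.0033 0.0109]
0.271 58 [0.0022 0.0032 0.0148]
0.283 59 [0.0021 0.003  0.0109]
0.295 59 [0.0021 0.0028 0.0114]
0.307 63 [0.0026 0.0031 0.0112]
0.319 65 [0.0025 0.0031 0.0116]
0.331 62 [0.0022 0.0029 0.0111]
0.343 60 [0.0024 0.003  0.011 ]
0.355 74 [0.0022 0.0029 0.0108]
0.367 79 [0.0024 0.0028 0.0106]
0.379 73 [0.0022 0.003  0.0098]
0.391 80 [0.0023 0.0028 0.0035]
0.403 80 [0.0023 0.0029 0.0037]
0.415 60 [0.0022 0.0027 0.0033]
shift [-26.289, 7.261, 4.124] turn [0.023, -0.012, -0.85]
  return _methods._mean(a, axis=axis, dtype=dtype,
  ret = ret.dtype.type(ret / rcount)
```

```bash
cat >> h.py <<'E'
import scipy.ndimage as nd
def brackets(name,d,T=None,base=0,box=None):
    "flat strap blobs: (round/fork collar centres via blob fit)"
    v,u=np.mgrid[0:480,0:640];P=bydepth(name,np.c_[u.ravel(),v.ravel()],d,T).reshape(480,640,3)
    h=P[...,2]-base;k=(d>0)&(h>.005)&(h<.026)
    if box:k&=(P[...,0]>box[0])&(P[...,0]<box[1])&(P[...,1]>box[2])&(P[...,1]<box[3])
    lab,n=nd.label(k)
    for i in range(1,n+1):
        q=P[lab==i]
        if len(q)<150: continue
        r=cv2.minAreaRect(q[:,:2].astype(np.float32)*1000);hi=q[q[:,2]-base>.0122]
        print("blob",len(q),"rect",np.round(r[0],1),np.round(r[1],1),round(r[2],1),"z med",np.median(q[:,2]).round(4))
        if len(hi)>10:
            c,l=__import__("scipy.cluster.vq",fromlist=["x"]).kmeans2(hi[:,:2],2,seed=1,minit="++")
            for j in (0,1):
                z=hi[l==j];
                if len(z): print("   collar",((z.min(0)+z.max(0))/2).round(4),np.ptp(z,axis=0).round(4),"top",np.percentile(z[:,2]-base,99).round(4),"ctr z",np.median(q[np.hypot(*(q[:,:2]-(z.min(0)+z.max(0))[:2]/2).T)<.0025][:,2]-base).round(4))
E
python3 -W ignore - <<'E'
from h import *
f=np.load("pics/w9.npz");brackets("wrist",f["d"],f["T"],.003,(.37,.55,.22,.43))
f=np.load("pics/w8.npz")
E
```

```text
blob 3137 rect [439.7 320.8] [164.2  32.1] 85.9 z med 0.0108
   collar [0.4445 0.3868 0.0201] [0.0177 0.0186 0.0098] top 0.0216 ctr z 0.0213
   collar [0.4365 0.2758 0.0161] [0.0188 0.0184 0.0018] top 0.014 ctr z 0.0116
```

Request:
jog_arm(
  targets=[
    [[-26.3, 7.2, 0], [0, 0, -0.85], 60],
    [[-26.3, 7.2, 0], [0, 0, -0.85], 60],
    [[-26.3, 7.2, 0], [0, 0, -0.85], 60],
    [[-26.3, 7.2, 0], [0, 0, -0.85], 60],
    [[-26.3, 7.2, 0], [0, 0, -0.85], 60],
    [[-26.3, 7.2, 0], [0, 0, -0.85], 60],
    [[-26.3, 7.2, 0], [0, 0, -0.85], 60],
    [[-26.3, 7.2, 0], [0, 0, -0.85], 60],
  ],
)

```text
time: 24.9
tool_pos: [0.5496, -0.1275, 0.3202]
tool_rot: [0.0, 0.663, 0.749, 0.0]
contact_force: [1.2, 0.8, -0.2]
gripper_width: 0.6
grasp_force: 0.0
```

```bash
python3 -W ignore - <<'E'
from h import *
f,d,T=grab("wrist","w10");print(T[:3,3]);brackets("wrist",d,T,0,(.45,.70,-.36,-.10))
go([.60,-.30,.22],97)
E
```

```text
[ 0.54956239 -0.12753878  0.3202184 ]
blob 216 rect [ 687.8 -146.1] [28.6 16.9] 66.1 z med 0.0124
   collar [ 0.6912 -0.1401  0.0191] [0.0163 0.0077 0.0137] top 0.0258 ctr z 0.018
   collar [ 0.6857 -0.1522  0.0191] [0.0106 0.016  0.0137] top 0.0259 ctr z 0.0168
blob 2805 rect [ 626.5 -229.4] [ 32.1 163.1] 7.3 z med 0.0079
   collar [ 0.6181 -0.1637  0.0172] [0.0187 0.018  0.0099] top 0.0221 ctr z 0.0218
   collar [ 0.632  -0.2749  0.0174] [0.0183 0.0188 0.0102] top 0.0222 ctr z 0.0217
blob 368 rect [ 684.3 -235.6] [29.3 28.8] 71.4 z med 0.0152
   collar [ 0.6806 -0.2347  0.0146] [0.0231 0.0247 0.0047] top 0.0169 ctr z nan
   collar [ 0.6889 -0.238   0.0149] [0.0204 0.0268 0.0047] top 0.0171 ctr z nan
blob 378 rect [ 631.3 -352. ] [59.2  4.9] 10.1 z med 0.0159
   collar [ 0.6457 -0.3483  0.0192] [0.0303 0.0058 0.0137] top 0.0259 ctr z 0.0162
   collar [ 0.6164 -0.355   0.0192] [0.0277 0.0092 0.0136] top 0.0259 ctr z 0.0156
shift [-6.79, 1.217, 3.995] turn [-0.006, 0.037, -0.048]
```

```bash
python3 -W ignore - <<'E'
from h import *
f=np.load("pics/w10.npz");d=f["d"]
v,u=np.mgrid[0:480,0:640];P=bydepth("wrist",np.c_[u.ravel(),v.ravel()],d,f["T"])
k=(P[:,2]>.06)&(P[:,2]<.085)&(P[:,0]>.63)&(P[:,0]<.72)&(P[:,1]>-.2)&(P[:,1]<-.08);print("bolt top",k.sum(),P[k].min(0),P[k].max(0))
go([.6227,-.2004,.05],97.1)
E
```

```text
bolt top 327 [ 0.68275246 -0.15737691  0.06003944] [ 0.70156965 -0.13820207  0.07758393]
shift [-2.903, 2.583, 10.775] turn [-0.006, 0.037, -0.061]
```

Request:
jog_arm(
  targets=[
    [[-2.9, 2.58, 2], [0, 0, -0.06], 55],
    [[-2.9, 2.58, 4], [0, 0, -0.06], 55],
    [[-2.9, 2.58, 6.5], [0, 0, -0.06], 55],
    [[-2.9, 2.58, 9], [0, 0, -0.06], 55],
    [[-2.9, 2.58, 10.7], [0, 0, -0.06], 55],
    [[-2.9, 2.58, 10.7], [0, 0, -0.06], 55],
    [[-2.9, 2.58, 10.7], [0, 0, -0.06], 55],
  ],
)

```text
time: 25.82
tool_pos: [0.6238, -0.1902, 0.0552]
tool_rot: [0.002, 0.659, 0.752, 0.001]
contact_force: [-0.3, 0.4, 0.5]
gripper_width: 0.545
grasp_force: 0.0
```

```bash
python3 -W ignore - <<'E'
from h import *
f,d,T=grab("wrist","w11");brackets("wrist",d,T,0,(.58,.66,-.30,-.13))
go([.6227,-.2004,-.034],97.1)
E
```

```text
blob 11984 rect [ 625.7 -225.2] [ 32.1 154.7] 7.3 z med 0.0079
   collar [ 0.6322 -0.2754  0.0173] [0.0189 0.0195 0.0102] top 0.0223 ctr z 0.022
   collar [ 0.6179 -0.1637  0.0173] [0.0194 0.0192 0.0102] top 0.022 ctr z 0.0216
shift [-0.365, -0.155, 3.627] turn [0.038, 0.023, 0.048]
```

Request:
jog_arm(
  targets=[
    [[-0.33, -0.12, 0], [0, 0, 0.05], 55],
    [[-0.33, -0.12, 0.5], [0, 0, 0.05], 55],
    [[-0.33, -0.12, 0.5], [0, 0, 0.05], 55],
  ],
)

```text
time: 26.25
tool_pos: [0.6195, -0.198, 0.0388]
tool_rot: [-0.001, 0.662, 0.749, -0.0]
contact_force: [-0.5, 0.7, 0.3]
gripper_width: 0.55
grasp_force: 0.0
```

```bash
python3 -W ignore - <<'E'
from h import *
print(toolpose()[:3,3]);go([.6227,-.2004,-.034],97.1)
E
```

```text
[ 0.61947518 -0.19797446  0.03882677]
shift [-0.115, 0.121, 2.913] turn [-0.012, -0.008, -0.006]
```

Request:
jog_arm(
  targets=[
    [[-0.08, 0.1, 0.8], [0, 0, 0], 55],
    [[-0.08, 0.1, 1.8], [0, 0, 0], 55],
    [[-0.08, 0.1, 2.5], [0, 0, 0], 55],
    [[-0.08, 0.1, 2.5], [0, 0, 0], 55],
    [[-0.08, 0.1, 2.5], [0, 0, 0], 55],
  ],
)

```text
time: 26.88
tool_pos: [0.6236, -0.2, -0.0221]
tool_rot: [0.0, 0.662, 0.749, 0.0]
contact_force: [0.1, 1.1, -0.9]
gripper_width: 0.55
grasp_force: 0.0
```

```bash
python3 -W ignore - <<'E'
from h import *
print(toolpose()[:3,3]);go([.6227,-.2004,-.034],97.1)
E
```

```text
[ 0.623642   -0.20001423 -0.02212046]
shift [-0.01, -0.04, 0.475] turn [0.005, 0.003, -0.002]
```

Request:
jog_arm(
  targets=[
    [[0, -0.03, 0.25], [0, 0, 0], 55],
    [[0, -0.03, 0.45], [0, 0, 0], 55],
    [[0, -0.03, 0.45], [0, 0, 0], 42],
    [[0, -0.03, 0.45], [0, 0, 0], 36],
    [[0, -0.03, 0.45], [0, 0, 0], 28],
    [[0, -0.03, 0.45], [0, 0, 0], 20],
    [[0, -0.03, 0.45], [0, 0, 0], 20],
    [[0, -0.03, 0.45], [0, 0, 0], 20],
  ],
)

```text
time: 27.88
tool_pos: [0.6226, -0.2, -0.0334]
tool_rot: [0.0, 0.662, 0.749, 0.0]
contact_force: [-0.9, 0.7, 2.5]
gripper_width: 0.35
grasp_force: 60.1
```

Request:
jog_arm(
  targets=[
    [[0, 0, -1], [0, 0, 0], 20],
    [[0, 0, -3], [0, 0, 0], 20],
    [[0, 0, -5.5], [0, 0, 0], 20],
    [[0, 0, -5.5], [0, 0, 0], 20],
    [[0, 0, -5.5], [0, 0, 0], 20],
  ],
)

```text
time: 28.5
tool_pos: [0.6217, -0.1996, 0.1028]
tool_rot: [-0.001, 0.662, 0.749, -0.0]
contact_force: [-0.1, 0.4, -2.1]
gripper_width: 0.356
grasp_force: 59.7
```

```bash
python3 -W ignore - <<'E'
from h import *
T=toolpose();print(T[:3,3]);go([*pw(-.185),.10],181.7)
go([.44,-.08,.10],140)
E
```

```text
[ 0.62174974 -0.19964969  0.1027512 ]
shift [10.604, -7.698, 0.126] turn [-0.003, -0.01, -10.578]
shift [5.645, -6.625, 0.121] turn [-0.006, -0.008, -5.365]
```

Request:
jog_arm(
  targets=[
    [[1, -1.2, 0], [0, 0, -1.2], 20],
    [[2.2, -2.6, 0], [0, 0, -2.4], 20],
    [[3.4, -4, 0], [0, 0, -3.6], 20],
    [[4.6, -5.4, 0], [0, 0, -4.8], 20],
    [[5.6, -6.6, 0], [0, 0, -6], 20],
    [[7.2, -7, 0], [0, 0, -7.2], 20],
    [[9, -7.4, 0], [0, 0, -8.4], 20],
    [[10.6, -7.7, 0], [0, 0, -9.6], 20],
  ],
)

```text
time: 29.5
tool_pos: [0.3959, 0.0406, 0.1007]
tool_rot: [-0.003, 0.051, 0.999, 0.0]
contact_force: [0.8, -0.3, -1.7]
gripper_width: 0.349
grasp_force: 59.9
```

```bash
python3 -W ignore - <<'E'
from h import *
T=toolpose();print(T[:3,3]);go([*pw(-.185),.10],181.7)
E
```

```text
[0.39593844 0.04060744 0.10067944]
shift [-0.089, -0.027, 0.027] turn [0.003, -0.036, -0.942]
```

Request:
jog_arm(
  targets=[
    [[-0.05, -0.02, 0], [0, 0, -0.95], 20],
    [[-0.05, -0.02, 0], [0, 0, -0.95], 20],
    [[-0.05, -0.02, 0], [0, 0, -0.95], 20],
  ],
)

```text
time: 29.88
tool_pos: [0.399, 0.0385, 0.1023]
tool_rot: [-0.001, -0.012, 1.0, 0.0]
contact_force: [-0.4, 0.8, -1.0]
gripper_width: 0.357
grasp_force: 60.0
```

```bash
cat >> h.py <<'E'
def held(d,T):
    v,u=np.mgrid[0:480,0:640];P=bydepth("wrist",np.c_[u.ravel(),v.ravel()],d,T).reshape(480,640,3);Q=(P-T[:3,3])@T[:3,:3]
    k=(d>0)&(np.abs(Q[...,1])<.022)&(Q[...,2]<-.035)&(Q[...,2]>-.0465)&(Q[...,0]>.013)&(Q[...,0]<.035);q=Q[k]
    xs=np.arange(.014,.034,.003);c=[]
    for x in xs:
        s=q[abs(q[:,0]-x)<.0015,1];c.append((s.min()+s.max())/2)
    print("top z",np.median(q[:,2]).round(4),"slope deg",np.degrees(np.polyfit(xs,c,1)[0]).round(2),"mid y",np.mean(c).round(4))
    hi=Q[(d>0)&(np.abs(Q[...,1])<.015)&(Q[...,0]>.015)&(Q[...,0]<.065)&(Q[...,2]<-.0462)&(Q[...,2]>-.06)]
    hi=hi[hi[:,2]<np.median(q[:,2])-.0042]
    print("round rivet",((hi.min(0)+hi.max(0))/2).round(4),np.ptp(hi,axis=0).round(4))
E
python3 -W ignore - <<'E'
from h import *
f=np.load("pics/w4.npz");held(f["d"],f["T"])
f,d,T=grab("wrist","w12");held(d,T)
print(T[:3,3]);go([*pw(-.185),.001],181.7)
E
```

```text
top z -0.0416 slope deg -0.09 mid y 0.0006
round rivet [ 0.0328  0.0006 -0.0512] [0.0196 0.0196 0.0099]
top z -0.0414 slope deg 0.08 mid y 0.0005
round rivet [ 0.0352  0.0006 -0.0511] [0.0194 0.0194 0.0098]
[0.39899551 0.03850121 0.10226064]
shift [0.038, 0.053, 4.065] turn [0.001, -0.015, -0.044]
```

Request:
jog_arm(
  targets=[
    [[0.04, 0.05, 2], [0, 0, -0.04], 20],
    [[0.04, 0.05, 3.9], [0, 0, -0.04], 20],
    [[0.04, 0.05, 4.05], [0, 0, -0.04], 20],
    [[-1, 0.06, 4.05], [0, 0, -0.04], 20],
    [[-2, 0.07, 4.05], [0, 0, -0.04], 20],
    [[-2, 0.07, 4.05], [0, 0, -0.04], 20],
    [[-2, 0.07, 4.05], [0, 0, -0.04], 20],
    [[-2, 0.07, 4.05], [0, 0, -0.04], 20],
  ],
)

```text
time: 30.92
tool_pos: [0.4492, 0.0417, 0.0027]
tool_rot: [0.0, -0.016, 1.0, -0.0]
contact_force: [-0.5, 0.7, -2.1]
gripper_width: 0.353
grasp_force: 60.0
```

```bash
python3 -W ignore - <<'E'
from h import *
T=toolpose();print(T[:3,3],state()["contact_force"])
go([.5062,.0424,.0],181.7)
E
```

```text
[0.44924942 0.04171432 0.00268881] [-0.50964467  0.72444293 -2.13034726]
shift [-2.278, -0.044, 0.108] turn [-0.0, 0.0, 0.011]
```

Request:
jog_arm(
  targets=[
    [[0, 0, 0.11], [0, 0, 0], 20],
    [[0, 0, 0.11], [0, 0, 0], 20],
    [[-0.7, 0, 0.11], [0, 0, 0], 20],
    [[-1.5, -0.02, 0.11], [0, 0, 0], 20],
    [[-2.1, -0.04, 0.11], [0, 0, 0], 20],
    [[-2.28, -0.04, 0.11], [0, 0, 0], 20],
    [[-2.28, -0.04, 0.11], [0, 0, 0], 20],
    [[-2.28, -0.04, 0.11], [0, 0, 0], 20],
  ],
)

```text
time: 31.92
tool_pos: [0.5061, 0.0426, -0.0006]
tool_rot: [-0.0, -0.016, 1.0, 0.0]
contact_force: [-0.4, 0.2, -1.3]
gripper_width: 0.351
grasp_force: 60.0
```

```bash
python3 -W ignore - <<'E'
from h import *
T=toolpose();print(T[:3,3],state()["contact_force"])
go([.5062,.0424,-.0033],181.7)
f,d,T=grab("wrist","w13");held(d,T)
E
```

```text
[ 0.50606098  0.04258471 -0.00063209] [-0.44868459  0.17450901 -1.33009555]
shift [-0.005, -0.008, 0.107] turn [0.0, -0.007, 0.013]
top z -0.0414 slope deg -0.18 mid y 0.0005
round rivet [ 0.0353  0.0006 -0.0511] [0.0193 0.0194 0.0098]
```

Request:
jog_arm(
  targets=[
    [[0, 0, 0.06], [0, 0, 0], 20],
    [[0, 0, 0.11], [0, 0, 0], 20],
    [[0, 0, 0.11], [0, 0, 0], 20],
    [[0, 0, 0.11], [0, 0, 0], 35],
    [[0, 0, 0.11], [0, 0, 0], 37],
    [[0, 0, 0.11], [0, 0, 0], 42],
    [[0, 0, 0.11], [0, 0, 0], 55],
    [[0, 0, 0.0], [0, 0, 0], 60],
  ],
)

```text
time: 32.98
tool_pos: [0.5068, 0.0425, -0.0003]
tool_rot: [-0.0, -0.016, 1.0, -0.0]
contact_force: [0.2, 0.4, 0.8]
gripper_width: 0.6
grasp_force: 0.0
```

Request:
jog_arm(
  targets=[
    [[0, 0, -1], [0, 0, 0], 60],
    [[0, 0, -3], [0, 0, 0], 60],
    [[0, 0, -5.5], [0, 0, 0], 60],
    [[0, 0, -8], [0, 0, 0], 60],
    [[0, 0, -8.8], [0, 0, 0], 60],
    [[0, 0, -8.8], [0, 0, 0], 60],
  ],
)

```text
time: 33.72
tool_pos: [0.5077, 0.0425, 0.2215]
tool_rot: [0.002, -0.016, 1.0, -0.0]
contact_force: [0.5, -0.0, -0.1]
gripper_width: 0.604
grasp_force: 0.0
```

```bash
cat >> h.py <<'E'
def bed(fn):
    f,d,T=grab("wrist",fn)
    v,u=np.mgrid[0:480,0:640];P=bydepth("wrist",np.c_[u.ravel(),v.ravel()],d,T).reshape(480,640,3)
    L=(P-[*PO,0])@R.from_euler("z",PY).as_matrix()
    r=L[(d>0)&(abs(L[...,0]+.111)<.02)&(abs(L[...,1])<.02)&(L[...,2]>.0425)&(L[...,2]<.056)]
    print("round rivet press frame",((r.min(0)+r.max(0))/2).round(4),np.ptp(r,axis=0).round(4))
    for x in (-.09,-.06,-.03):
        q=L[(abs(L[...,0]-x)<.003)&(L[...,2]>.0345)&(L[...,2]<.042)&(abs(L[...,1])<.03)];print(x,"strap mid y",((q[:,1].min()+q[:,1].max())/2).round(4))
    g=L[(d>0)&(abs(L[...,0])<.003)&(abs(L[...,1])<.0035)&(L[...,2]<.056)];print("fork pin z",len(g),np.percentile(g[:,2],[5,50,95]).round(4) if len(g) else "")
    return T
E
python3 -W ignore - <<'E'
from h import *
T=bed("w14");print(T[:3,3])
go([*pw(-.001),.165],181.7)
E
```

```text
round rivet press frame [-1.111e-01 -1.000e-04  4.730e-02] [0.0188 0.0182 0.0097]
-0.09 strap mid y -0.0001
-0.06 strap mid y 0.0004
-0.03 strap mid y -0.0
fork pin z 51 [0.0401 0.0508 0.0524]
[0.50772491 0.04247538 0.22145374]
shift [-3.023, 0.01, 2.154] turn [0.0, -0.005, 0.013]
```

Request:
jog_arm(
  targets=[
    [[-3.02, 0, 0], [0, 0, 0], 0],
    [[-3.02, 0, 0], [0, 0, 0], 0],
    [[-3.02, 0, 0], [0, 0, 0], 0],
    [[-3.02, 0, 0], [0, 0, 0], 0],
    [[-3.02, 0, 1], [0, 0, 0], 0],
    [[-3.02, 0, 2.0], [0, 0, 0], 0],
    [[-3.02, 0, 2.55], [0, 0, 0], 0],
    [[-3.02, 0, 2.55], [0, 0, 0], 0],
  ],
)

```text
time: 34.78
tool_pos: [0.5811, 0.0449, 0.1551]
tool_rot: [-0.001, -0.016, 1.0, 0.0]
contact_force: [-0.5, -0.9, 0.9]
gripper_width: -0.0
grasp_force: 0.0
```

Request:
jog_arm(
  targets=[
    [[0, 0, 0.3], [0, 0, 0], 0],
    [[0, 0, 0.5], [0, 0, 0], 0],
    [[0, 0, 0.7], [0, 0, 0], 0],
    [[0, 0, 0.9], [0, 0, 0], 0],
    [[0, 0, 1.05], [0, 0, 0], 0],
    [[0, 0, 1.18], [0, 0, 0], 0],
    [[0, 0, 1.25], [0, 0, 0], 0],
    [[0, 0, 1.25], [0, 0, 0], 0],
  ],
)

```text
time: 35.78
tool_pos: [0.5837, 0.0448, 0.1339]
tool_rot: [0.001, -0.016, 1.0, -0.0]
contact_force: [-17.9, -0.1, 33.1]
gripper_width: 0.004
grasp_force: 16.7
```

Same end position as before, at the stop. Retract and check.

Request:
jog_arm(
  targets=[
    [[0, 0, -0.5], [0, 0, 0], 0],
    [[0, 0, -1.0], [0, 0, 0], 0],
    [[0, 0, -1.5], [0, 0, 0], 0],
    [[0, 0, -2.5], [0, 0, 0], 0],
    [[0, 0, -3.6], [0, 0, 0], 0],
    [[3.08, 0, -3.6], [0, 0, 0], 30],
    [[3.08, 0, -3.6], [0, 0, 0], 60],
    [[3.08, 0, -3.6], [0, 0, 0], 60],
  ],
)

```text
time: 36.78
tool_pos: [0.5049, 0.0425, 0.2145]
tool_rot: [0.0, -0.016, 1.0, 0.0]
contact_force: [-0.9, 0.2, -0.6]
gripper_width: 0.6
grasp_force: 0.0
```

```bash
python3 -W ignore - <<'E'
from h import *
T=bed("w15");print(T[:3,3])
go([.5062,.0424,-.002],181.7)
E
```

```text
round rivet press frame [-1.109e-01  1.000e-04  4.720e-02] [0.0185 0.0179 0.0094]
-0.09 strap mid y 0.0001
-0.06 strap mid y 0.0002
-0.03 strap mid y 0.0002
fork pin z 48 [0.0395 0.0415 0.0422]
[0.50487406 0.04250788 0.21450331]
shift [-0.012, -0.002, 8.675] turn [-0.0, 0.007, 0.012]
```

Request:
jog_arm(
  targets=[
    [[0, 0, 2.5], [0, 0, 0], 60],
    [[0, 0, 5], [0, 0, 0], 60],
    [[0, 0, 7], [0, 0, 0], 60],
    [[0, 0, 8.3], [0, 0, 0], 60],
    [[0, 0, 8.68], [0, 0, 0], 60],
    [[0, 0, 8.68], [0, 0, 0], 60],
    [[0, 0, 8.68], [0, 0, 0], 60],
  ],
)

```text
time: 37.7
tool_pos: [0.5074, 0.0424, -0.0003]
tool_rot: [0.002, -0.016, 1.0, -0.0]
contact_force: [0.5, -0.0, 0.5]
gripper_width: 0.6
grasp_force: 0.0
```

Request:
jog_arm(
  targets=[
    [[0, 0, 0], [0, 0, 0], 45],
    [[0, 0, 0], [0, 0, 0], 38],
    [[0, 0, 0], [0, 0, 0], 30],
    [[0, 0, 0], [0, 0, 0], 20],
    [[0, 0, 0], [0, 0, 0], 20],
    [[0, 0, 0], [0, 0, 0], 20],
  ],
)

```text
time: 38.45
tool_pos: [0.5062, 0.0425, -0.0009]
tool_rot: [0.001, -0.016, 1.0, -0.0]
contact_force: [-1.7, -0.4, 6.8]
gripper_width: 0.35
grasp_force: 59.4
```

Request:
jog_arm(
  targets=[
    [[0, 0, -0.15], [0, 0, 0], 20],
    [[0.5, 0, -0.2], [0, 0, 0], 20],
    [[2.0, 0, -0.2], [0, 0, 0], 20],
    [[3.5, 0.02, -0.2], [0, 0, 0], 20],
    [[4.2, 0.03, -0.2], [0, 0, 0], 20],
    [[4.2, 0.03, -1.5], [0, 0, 0], 20],
    [[4.2, 0.03, -3.3], [0, 0, 0], 20],
    [[4.2, 0.03, -3.3], [0, 0, 0], 20],
  ],
)

```text
time: 39.45
tool_pos: [0.4025, 0.0397, 0.0837]
tool_rot: [0.004, -0.016, 1.0, -0.0]
contact_force: [-0.8, -0.1, -1.4]
gripper_width: 0.343
grasp_force: 59.7
```

```bash
python3 -W ignore - <<'E'
from h import *
f,d,T=grab("wrist","w16");held(d,T);print(T[:3,3])
go([.512,.355,.08],90)
E
```

```text
top z -0.039 slope deg -0.59 mid y 0.0006
round rivet [ 0.0344  0.0006 -0.0499] [0.0078 0.0075 0.0074]
[0.40251832 0.03972477 0.08372236]
shift [-4.841, 12.459, 0.064] turn [0.016, 0.02, 11.475]
```

Request:
jog_arm(
  targets=[
    [[-0.2, 1.6, 0], [0, 0, 1.3], 20],
    [[-0.3, 3.2, 0], [0, 0, 2.6], 20],
    [[-0.5, 5, 0], [0, 0, 3.9], 20],
    [[-0.7, 7, 0], [0, 0, 5.2], 20],
    [[-1.5, 9, 0], [0, 0, 6.5], 20],
    [[-2.5, 11, 0], [0, 0, 7.8], 20],
    [[-3.8, 12.4, 0], [0, 0, 9.1], 20],
    [[-4.8, 12.4, 0], [0, 0, 10.4], 20],
  ],
)

```text
time: 40.5
tool_pos: [0.5093, 0.3551, 0.0771]
tool_rot: [-0.001, 0.651, 0.759, -0.002]
contact_force: [-0.1, -0.4, -1.3]
gripper_width: 0.349
grasp_force: 59.8
```

```bash
python3 -W ignore - <<'E'
from h import *
s=state();print(s["tool_pos"],s["gripper_width"],s["grasp_force"])
go([.512,.355,-.005],88)
E
```

```text
[0.50931673 0.35510643 0.07707855] 0.348558705238836 59.84218239784241
shift [-0.017, 0.119, 3.283] turn [-0.029, 0.01, 1.339]
```

Request:
jog_arm(
  targets=[
    [[0, 0.12, 0.5], [0, 0, 1.2], 20],
    [[0, 0.12, 1.5], [0, 0, 1.3], 20],
    [[0, 0.12, 2.4], [0, 0, 1.3], 20],
    [[0, 0.12, 2.8], [0, 0, 1.3], 20],
    [[0, 0.12, 2.8], [0, 0, 1.3], 20],
    [[0, 0.12, 2.8], [0, 0, 1.3], 20],
  ],
)

```text
time: 41.25
tool_pos: [0.5139, 0.3542, 0.0109]
tool_rot: [0.0, 0.716, 0.698, 0.001]
contact_force: [-0.1, -0.5, -1.4]
gripper_width: 0.35
grasp_force: 59.8
```

```bash
python3 -W ignore - <<'E'
from h import *
s=state();print(s["tool_pos"],s["gripper_width"],s["grasp_force"],s["contact_force"])
f,d,T=grab("wrist","w17");held(d,T);brackets("wrist",d,T,.003,(.37,.50,.22,.43))
go([.512,.355,-.025],88)
E
```

```text
[0.51392276 0.35424393 0.01085938] 0.3497331921598001 59.81840908527374 [-0.09893837 -0.46054443 -1.37904211]
top z -0.0389 slope deg -0.19 mid y 0.0003
round rivet [ 0.0353  0.0002 -0.0499] [0.008  0.0077 0.0073]
blob 11579 rect [442.3 359.9] [86.  32.6] 86.2 z med 0.0107
   collar [0.4439 0.391  0.0202] [0.0199 0.011  0.0099] top 0.0219 ctr z 0.0167
   collar [0.4444 0.3828 0.0201] [0.0193 0.0107 0.0098] top 0.0218 ctr z 0.0125
shift [0.02, -0.092, 1.452] turn [0.012, -0.007, 0.06]
```

Request:
jog_arm(
  targets=[
    [[0, -0.05, 0.8], [0, 0, 0], 20],
    [[0, -0.05, 1.4], [0, 0, 0], 20],
    [[0, -0.05, 1.5], [0, 0, 0], 20],
    [[0, -0.05, 1.5], [0, 0, 0], 20],
    [[0, -0.05, 1.5], [0, 0, 0], 38],
    [[0, -0.05, 1.5], [0, 0, 0], 46],
    [[0, -0.05, 1.5], [0, 0, 0], 50],
    [[0, -0.05, 1.0], [0, 0, 0], 50],
  ],
)

```text
time: 42.3
tool_pos: [0.5112, 0.3535, -0.0157]
tool_rot: [-0.0, 0.716, 0.698, -0.001]
contact_force: [0.2, 0.3, -0.2]
gripper_width: 0.499
grasp_force: 0.0
```

Request:
jog_arm(
  targets=[
    [[0, 0, -1], [0, 0, 0], 50],
    [[0, 0, -4], [0, 0, 0], 50],
    [[0, 0, -7], [0, 0, 0], 50],
    [[0, 0, -10], [0, 0, 0], 50],
    [[0, 0, -12], [0, 0, 0], 50],
    [[0, -4, -12], [0, 0, 0], 50],
    [[0, -4, -12], [0, 0, 0], 50],
  ],
)

```text
time: 43.18
tool_pos: [0.4113, 0.357, 0.2885]
tool_rot: [0.0, 0.716, 0.698, 0.002]
contact_force: [0.3, -0.3, -0.2]
gripper_width: 0.499
grasp_force: 0.0
```

```bash
python3 -W ignore - <<'E'
from h import *
f,d,T=grab("wrist","w18");print(T[:3,3]);brackets("wrist",d,T,.003,(.37,.548,.22,.428))
s,ds,_=grab("side","s18");t,dt,_=grab("top","t18")
print("side, right area");brackets("side",ds,None,0,(.36,.68,-.38,.1))
m=np.zeros((600,800,3),np.uint8);m[:300,:400]=cv2.resize(f,(400,300));m[:300,400:]=cv2.resize(t,(400,300))
m[300:,:400]=cv2.resize(s,(400,300));m[300:,400:]=cv2.resize(s[130:280,180:380],(400,300));cv2.imwrite("pics/m18.png",m[:,:,::-1])
E
```

```text
[0.41130484 0.35702293 0.28854718]
blob 3662 rect [511.5 322.8] [163.1  32.2] 88.5 z med 0.0109
   collar [0.5131 0.3892 0.0203] [0.0188 0.0182 0.0101] top 0.0223 ctr z 0.0221
   collar [0.5104 0.277  0.0163] [0.0188 0.0185 0.002 ] top 0.0142 ctr z 0.0117
blob 3604 rect [439.7 320.5] [163.6  32.1] 85.9 z med 0.0108
   collar [0.4443 0.3868 0.0202] [0.0186 0.0185 0.0099] top 0.0219 ctr z 0.0217
   collar [0.4364 0.2753 0.0164] [0.0177 0.0185 0.0022] top 0.0144 ctr z 0.0119
side, right area
blob 772 rect [569.2  13.1] [221.   60.9] 2.2 z med 0.0201
   collar [0.631  0.0146 0.0191] [0.0979 0.0622 0.0137] top 0.0257 ctr z 0.0226
   collar [ 0.5199 -0.015   0.0192] [0.1206 0.0098 0.0135] top 0.0259 ctr z 0.0204
blob 955 rect [395.2   7.6] [163.1  32. ] 83.8 z med 0.0088
   collar [0.4024 0.0739 0.018 ] [0.0166 0.0175 0.0105] top 0.0227 ctr z 0.0221
   collar [ 0.3897 -0.0373  0.0135] [0.0174 0.0159 0.0023] top 0.0146 ctr z 0.013
blob 860 rect [ 373.3 -175.3] [168.   29.4] 75.3 z med 0.0108
   collar [ 0.3851 -0.1277  0.0191] [0.0247 0.0631 0.0137] top 0.0259 ctr z 0.0184
   collar [ 0.3711 -0.2036  0.019 ] [0.0221 0.0905 0.0135] top 0.0256 ctr z 0.0107
blob 241 rect [ 668.7 -305.4] [50.1 22.2] 89.7 z med 0.0145
   collar [ 0.6694 -0.2929  0.0148] [0.0209 0.025  0.0042] top 0.0165 ctr z 0.0141
   collar [ 0.6689 -0.318   0.0145] [0.0215 0.0244 0.0044] top 0.0165 ctr z 0.0134
```

View pics/m18.png

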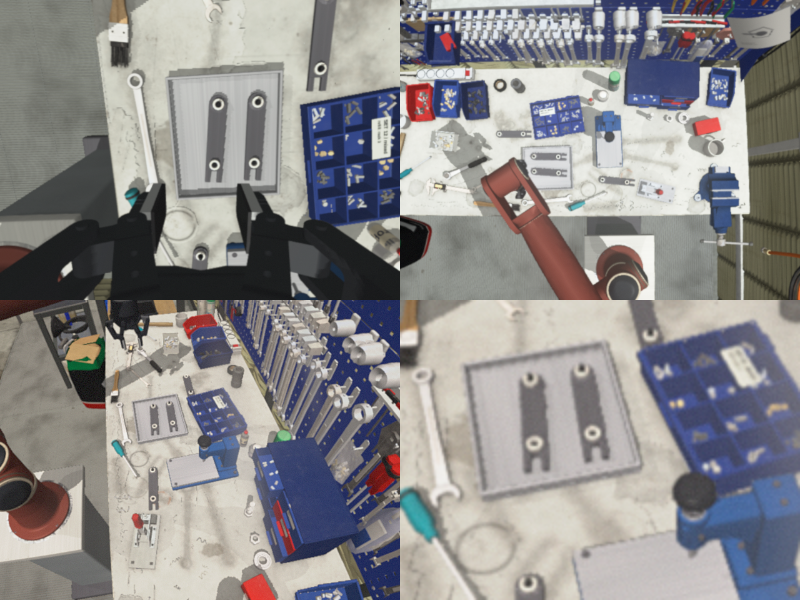

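Both brackets lie flat in the tray with the fork pins home (about 12 mm above the underside) and the round pins standing (about 22 mm). No bracket is left on the right, and the samples haven't moved. I'm handing in the job.

```bash
python3 -c "
from plant import *
print(job_done())"
```

```text
the job is handed in; nothing more can be done
None
```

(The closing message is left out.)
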